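# Trim the sprung dosing scale with rings

### The job

Trim the little sprung dosing scale: gently slip the loose trim rings over the spindle on its pan, one at a time, until the pointer stands inside the green band, and leave the rings you do not need lying on the counter. Never push or jam the scale hard, nor press the pan down into the red band, and leave everything else where it stands.

Things in the scene. Friction and masses are not known exactly. Their poses are not given: they have to be found in the camera images.
- ring1: loose trim ring, one of four alike, lying flat on the counter at the start: a steel disc 66 mm across and 5 mm thick with a round brass hub 30 mm across and 12 mm high standing on it (17 mm high in all), 12 mm hole right through the middle; about 200 g, which sinks the pan about 8 mm. Grip it by the hub. Origin: centre of the underside, z up through the hole.
- ring2: loose trim ring, one of four alike, lying flat on the counter at the start: a steel disc 66 mm across and 5 mm thick with a round brass hub 30 mm across and 12 mm high standing on it (17 mm high in all), 12 mm hole right through the middle; about 200 g, which sinks the pan about 8 mm. Grip it by the hub. Origin: centre of the underside, z up through the hole.
- ring3: loose trim ring, one of four alike, lying flat on the counter at the start: a steel disc 66 mm across and 5 mm thick with a round brass hub 30 mm across and 12 mm high standing on it (17 mm high in all), 12 mm hole right through the middle; about 200 g, which sinks the pan about 8 mm. Grip it by the hub. Origin: centre of the underside, z up through the hole.
- ring4: loose trim ring, one of four alike, lying flat on the counter at the start: a steel disc 66 mm across and 5 mm thick with a round brass hub 30 mm across and 12 mm high standing on it (17 mm high in all), 12 mm hole right through the middle; about 200 g, which sinks the pan about 8 mm. Grip it by the hub. Origin: centre of the underside, z up through the hole.
- scale: sprung dosing scale, fixed to the counter: white housing 116 x 116 mm and 55 mm high. Origin on the counter under the pan's middle. On the +x side of its own frame stands a white mark plate (50 mm wide along y, 119 mm high, 74 mm from the middle) with a slot through which the pan's black pointer sticks out; the plate carries a green band and, lower down, a red band.
- pan_centre (a point): middle of the upper face of the round steel pan (100 mm across) of the scale; with the spring unloaded it is 115 mm above the counter, and it moves down with the pan. An upright brass spindle, 10 mm thick and 50 mm tall with its top 4 mm tapering to 3 mm, stands on the pan, with its axis 3.5 mm away from this point to an unknown side, different each time (it stays there through the run): look or feel for it. The rings go over the spindle and stack on one another, hub up.
- pan (a joint): how far the pan has sunk, m: 0 spring unloaded, 0.05 at the bottom stop. The spring takes about 2.45 N per 10 mm; the empty pan already hangs somewhere from 0.006 to 0.016, so two or three rings are needed. The pointer is in the green band from 0.025 to 0.0375; the red (overload) band begins at 0.044.
- sugar_pot: round lidded ceramic sugar pot, 86 mm across, 90 mm high; a bystander. Origin: centre of the underside.
- cup_a: white espresso cup with handle, 62 mm across, 58 mm high; a bystander. Origin: centre of the underside.
- cup_b: white espresso cup with handle, 62 mm across, 58 mm high; a bystander. Origin: centre of the underside.
- spoon: orange plastic measuring spoon, 150 mm long, lying flat along its x axis; a bystander. Origin: its middle, on the underside.
- tamper: dark steel tamper, 56 mm across, 84 mm high; a bystander. Origin: centre of the underside.
- jug: small steel milk jug with handle, 74 mm across, 85 mm high; a bystander. Origin: centre of the underside.
Not all that is in view belongs to the job. What is shaped like the ring1 but orange is not meant.

How it is judged:
On the way, in this order (a step that is already met when the one before it is completed fails the run):
1. a first ring lies flat over the spindle on the pan, let go ((((horizontal distance between ring1 and pan_centre below 0.008 m and z of ring1 in the frame of pan_centre between -0.004 and 0.038 m and angle between ring1's own z axis and vertical below 0.12 rad) and contact force between the fingers and ring1 below 0.1 N) or ((horizontal distance between ring2 and pan_centre below 0.008 m and z of ring2 in the frame of pan_centre between -0.004 and 0.038 m and angle between ring2's own z axis and vertical below 0.12 rad) and contact force between the fingers and ring2 below 0.1 N) or ((horizontal distance between ring3 and pan_centre below 0.008 m and z of ring3 in the frame of pan_centre between -0.004 and 0.038 m and angle between ring3's own z axis and vertical below 0.12 rad) and contact force between the fingers and ring3 below 0.1 N) or ((horizontal distance between ring4 and pan_centre below 0.008 m and z of ring4 in the frame of pan_centre between -0.004 and 0.038 m and angle between ring4's own z axis and vertical below 0.12 rad) and contact force between the fingers and ring4 below 0.1 N))), for 0.2 s.
2. then a second ring lies on top of it over the spindle, let go (((((horizontal distance between ring1 and pan_centre below 0.008 m and z of ring1 in the frame of pan_centre between -0.004 and 0.038 m and angle between ring1's own z axis and vertical below 0.12 rad) and contact force between the fingers and ring1 below 0.1 N) and ((horizontal distance between ring2 and pan_centre below 0.008 m and z of ring2 in the frame of pan_centre between -0.004 and 0.038 m and angle between ring2's own z axis and vertical below 0.12 rad) and contact force between the fingers and ring2 below 0.1 N)) or (((horizontal distance between ring1 and pan_centre below 0.008 m and z of ring1 in the frame of pan_centre between -0.004 and 0.038 m and angle between ring1's own z axis and vertical below 0.12 rad) and contact force between the fingers and ring1 below 0.1 N) and ((horizontal distance between ring3 and pan_centre below 0.008 m and z of ring3 in the frame of pan_centre between -0.004 and 0.038 m and angle between ring3's own z axis and vertical below 0.12 rad) and contact force between the fingers and ring3 below 0.1 N)) or (((horizontal distance between ring1 and pan_centre below 0.008 m and z of ring1 in the frame of pan_centre between -0.004 and 0.038 m and angle between ring1's own z axis and vertical below 0.12 rad) and contact force between the fingers and ring1 below 0.1 N) and ((horizontal distance between ring4 and pan_centre below 0.008 m and z of ring4 in the frame of pan_centre between -0.004 and 0.038 m and angle between ring4's own z axis and vertical below 0.12 rad) and contact force between the fingers and ring4 below 0.1 N)) or (((horizontal distance between ring2 and pan_centre below 0.008 m and z of ring2 in the frame of pan_centre between -0.004 and 0.038 m and angle between ring2's own z axis and vertical below 0.12 rad) and contact force between the fingers and ring2 below 0.1 N) and ((horizontal distance between ring3 and pan_centre below 0.008 m and z of ring3 in the frame of pan_centre between -0.004 and 0.038 m and angle between ring3's own z axis and vertical below 0.12 rad) and contact force between the fingers and ring3 below 0.1 N)) or (((horizontal distance between ring2 and pan_centre below 0.008 m and z of ring2 in the frame of pan_centre between -0.004 and 0.038 m and angle between ring2's own z axis and vertical below 0.12 rad) and contact force between the fingers and ring2 below 0.1 N) and ((horizontal distance between ring4 and pan_centre below 0.008 m and z of ring4 in the frame of pan_centre between -0.004 and 0.038 m and angle between ring4's own z axis and vertical below 0.12 rad) and contact force between the fingers and ring4 below 0.1 N)) or (((horizontal distance between ring3 and pan_centre below 0.008 m and z of ring3 in the frame of pan_centre between -0.004 and 0.038 m and angle between ring3's own z axis and vertical below 0.12 rad) and contact force between the fingers and ring3 below 0.1 N) and ((horizontal distance between ring4 and pan_centre below 0.008 m and z of ring4 in the frame of pan_centre between -0.004 and 0.038 m and angle between ring4's own z axis and vertical below 0.12 rad) and contact force between the fingers and ring4 below 0.1 N)))), for 0.2 s.
At the end, for the whole second after the job is handed in: The pan is at rest at a travel between 25 and 37.5 mm (pointer in the green band); at least two rings lie over the spindle (within 8 mm of the pan's centre, tilted less than 7 degrees); every other ring lies flat on the counter (value of joint pan between 0.025 and 0.0375 m and not (velocity of joint pan above 0.01 m/s or velocity of joint pan below -0.01 m/s) and ((((horizontal distance between ring1 and pan_centre below 0.008 m and z of ring1 in the frame of pan_centre between -0.004 and 0.038 m and angle between ring1's own z axis and vertical below 0.12 rad) and contact force between the fingers and ring1 below 0.1 N) and ((horizontal distance between ring2 and pan_centre below 0.008 m and z of ring2 in the frame of pan_centre between -0.004 and 0.038 m and angle between ring2's own z axis and vertical below 0.12 rad) and contact force between the fingers and ring2 below 0.1 N)) or (((horizontal distance between ring1 and pan_centre below 0.008 m and z of ring1 in the frame of pan_centre between -0.004 and 0.038 m and angle between ring1's own z axis and vertical below 0.12 rad) and contact force between the fingers and ring1 below 0.1 N) and ((horizontal distance between ring3 and pan_centre below 0.008 m and z of ring3 in the frame of pan_centre between -0.004 and 0.038 m and angle between ring3's own z axis and vertical below 0.12 rad) and contact force between the fingers and ring3 below 0.1 N)) or (((horizontal distance between ring1 and pan_centre below 0.008 m and z of ring1 in the frame of pan_centre between -0.004 and 0.038 m and angle between ring1's own z axis and vertical below 0.12 rad) and contact force between the fingers and ring1 below 0.1 N) and ((horizontal distance between ring4 and pan_centre below 0.008 m and z of ring4 in the frame of pan_centre between -0.004 and 0.038 m and angle between ring4's own z axis and vertical below 0.12 rad) and contact force between the fingers and ring4 below 0.1 N)) or (((horizontal distance between ring2 and pan_centre below 0.008 m and z of ring2 in the frame of pan_centre between -0.004 and 0.038 m and angle between ring2's own z axis and vertical below 0.12 rad) and contact force between the fingers and ring2 below 0.1 N) and ((horizontal distance between ring3 and pan_centre below 0.008 m and z of ring3 in the frame of pan_centre between -0.004 and 0.038 m and angle between ring3's own z axis and vertical below 0.12 rad) and contact force between the fingers and ring3 below 0.1 N)) or (((horizontal distance between ring2 and pan_centre below 0.008 m and z of ring2 in the frame of pan_centre between -0.004 and 0.038 m and angle between ring2's own z axis and vertical below 0.12 rad) and contact force between the fingers and ring2 below 0.1 N) and ((horizontal distance between ring4 and pan_centre below 0.008 m and z of ring4 in the frame of pan_centre between -0.004 and 0.038 m and angle between ring4's own z axis and vertical below 0.12 rad) and contact force between the fingers and ring4 below 0.1 N)) or (((horizontal distance between ring3 and pan_centre below 0.008 m and z of ring3 in the frame of pan_centre between -0.004 and 0.038 m and angle between ring3's own z axis and vertical below 0.12 rad) and contact force between the fingers and ring3 below 0.1 N) and ((horizontal distance between ring4 and pan_centre below 0.008 m and z of ring4 in the frame of pan_centre between -0.004 and 0.038 m and angle between ring4's own z axis and vertical below 0.12 rad) and contact force between the fingers and ring4 below 0.1 N))) and (((horizontal distance between ring1 and pan_centre below 0.008 m and z of ring1 in the frame of pan_centre between -0.004 and 0.038 m and angle between ring1's own z axis and vertical below 0.12 rad) and contact force between the fingers and ring1 below 0.1 N) or (height (world z) of ring1 below 0.004 m and angle between ring1's own z axis and vertical below 0.12 rad)) and (((horizontal distance between ring2 and pan_centre below 0.008 m and z of ring2 in the frame of pan_centre between -0.004 and 0.038 m and angle between ring2's own z axis and vertical below 0.12 rad) and contact force between the fingers and ring2 below 0.1 N) or (height (world z) of ring2 below 0.004 m and angle between ring2's own z axis and vertical below 0.12 rad)) and (((horizontal distance between ring3 and pan_centre below 0.008 m and z of ring3 in the frame of pan_centre between -0.004 and 0.038 m and angle between ring3's own z axis and vertical below 0.12 rad) and contact force between the fingers and ring3 below 0.1 N) or (height (world z) of ring3 below 0.004 m and angle between ring3's own z axis and vertical below 0.12 rad)) and (((horizontal distance between ring4 and pan_centre below 0.008 m and z of ring4 in the frame of pan_centre between -0.004 and 0.038 m and angle between ring4's own z axis and vertical below 0.12 rad) and contact force between the fingers and ring4 below 0.1 N) or (height (world z) of ring4 below 0.004 m and angle between ring4's own z axis and vertical below 0.12 rad))); the robot touches nothing.
It fails at once if the pan is pressed into the red band (travel over 44 mm) (value of joint pan above 0.044 m).
It fails at once if a ring is forced or dropped hard on the scale (over 20 N) (contact force between any of ring1, ring2, ring3, ring4 and scale above 20 N).
It fails at once if the hand pushes the scale (over 15 N) (contact force between any of the fingers, the arm and scale above 15 N).
It fails at once if a bystander is moved more than 30 mm (distance of any of sugar_pot, cup_a, cup_b, spoon, tamper, jug from where it was at the start of the episode above 0.03 m).
It also fails if it takes over 72 s, if anything falls off the work surface, if the arm or the gripper's body presses on something with over 40 N, if the wrist force passes 120 N, or if a joint passes its speed limit or range.

### The arm

A 6-joint arm with a two-finger parallel gripper is mounted at the origin on the work surface. World frame = base frame: x ahead of the robot, y to its left, z up, the work surface at z = 0. Lengths are in m, angles in rad, forces in N, time in s.
With the tool pointing down it reaches from about 0.225 to 0.875 m from the base axis. Payload 3.4 kg.
Tool frame: the origin (TCP) lies on the centre line of the jaws, within the pads' length; the fingertips stand 19 mm ahead of it and the grasp point (between the pads) is the TCP; z points along the fingers, y is the direction in which the jaws open and shut (so a half turn about z gives the same grasp; the last joint's range is limited). The gripper opens to 85 mm and grips with 20 to 120 N. Pads are 22 mm wide; open, the fingers measure 114 mm over their backs; the gripper's body (76 mm by 85 mm) begins 54 mm behind the grasp point. The pads swing forward as they close: fully open they stand 13 mm farther back than shut.
Start: joints at [-1.253, 0.276, 1.505, -0, 1.361, -0.121], TCP at [0.244, -0.521, 0.25] pointing down, gripper open.
Joint ranges: [-2.89, 2.89], [-0.75, 2.08], [0.22, 2.7], [-1.18, 4.32], [0.11, 2.71], [-2.7, 2.7]. Speed limits (rad/s): [2.57, 2.57, 3.14, 3.14, 3.14, 3.14].

### API

Orientations are given as a unit quaternion [w, x, y, z].
In Python, from rig import monitor, eyes, manip, models gives the robot as it stands.
- The arm moves only by the tool send_rows, never from a script. Its argument "deltas" is a list of rows, each an object with "dp": the shift along the world's x, y, z each as a share of 0.12 m, from -1 to 1, a list of three; "rotation": the turn, a rotation vector about the world's x, y, z each as a share of 0.5 rad, from -1 to 1, a list of three. In form: [{"dp": [dx, dy, dz], "rotation": [rx, ry, rz]}, ...]. A call has 1 to 12 rows; each row is the pose to reach, as a shift and turn from the pose commanded when the call began; what a row does not reach only later rows make up. A row lasts 1/12 s, in which the tool goes at most 41.7 mm and 7.16 degrees, less where a joint would pass 70% of its speed; a pose out of reach is approached as far as the arm can. A call with a number of a shift or a turn outside -1 to 1 is refused whole. A call with a gripper value outside its range is refused whole. "fingers" is the closure, from -1 (fully open) to 1 (shut), set as the call begins (left out, the last holds). The fingers move at their own pace and stop on an object; "grip_force" is the grip in N (left out, the last holds). Time passes only in rows, so rows that repeat a pose let the fingers close. It gives the time, the measured TCP pose, the force and the opening at its end, in the units of the state.
- monitor.get_state(): the state, without advancing time (a new reading comes with each control period).
- eyes.get_image(name): name is "scene" or "side" or "wrist"; returns a dict with "color" (480x640x3 uint8, red, green, blue), "depth" (480x640 float32, m along the optical axis (not along the pixel's ray), 0 where there is no reading), "mtx" (3x3 intrinsics, pixels), "rvec" (rotation vector, rad) and "tvec" (3), from world to camera coordinates, as OpenCV has them. Camera axes: x right, y down, z forward; pixel columns grow to the right and rows downward; lengths in m; the calibration is good to about 2 mm. A picture is of the moment at which its call begins.
- manip.sign_off(): hands the job in, once; it reports no verdict.
Trained networks look in a picture, given as the dict that the camera call returned (one of the last four; its "shot" number tells which), for a name from the list of things; names that differ only in an ending like _2 or _b are one class to them, and where a whole thing is asked for, a point or a joint stands for the part that bears it (a point fixed in the world has none). Each returns a list of dicts, best first, with "score" (0 to 1); they miss things now and then, are a little off and sometimes report something else, mostly with a low value. They report only what shows in the picture. A call takes as long as a camera call. They do not tell look-alikes from the thing itself.
- models.find_in(name, picture): "box" ([left, top, right, bottom] in pixels, round what is visible of it).
The state is a dict: "clock": time; "qpos": joint angles; "qd": joint speeds; "effort": joint torques, N m; "position": TCP position; "ee_rot": TCP orientation; "contact_force": force on the tool from outside, world axes, zero at the start; "moment": the same for the moment, N m; "width": finger opening in m.
Only numpy, scipy, OpenCV 4.12 (cv2) and the standard library are available. Lean on these libraries where they do the work, as an engineer would, in place of code of your own. Each camera call takes 0.05 s, during which the arm holds its last target.

## Working session

There is one attempt and no reset: what is moved stays moved. The work goes in short steps, Python scripts to look and compute and a tool call to move; the robot and the scene stay as the last step left them, time stands still between calls to the robot, and variables do not carry over. Pictures are saved under pics/ and viewed, and the job is handed in when it is done.

Besides the shell and the picture viewer there is one more tool, called after "Call:" as name(argument=value, ...) on one line, values as JSON. send_rows: Moves the arm, as the interface text tells. Its arguments: {"type":"object","properties":{"deltas":{"type":"array","items":{"type":"object","properties":{"dp":{"type":"array","items":{"type":"number"}},"rotation":{"type":"array","items":{"type":"number"}}}}},"fingers":{"type":"number"},"grip_force":{"type":"number"}},"required":["deltas"]}

```bash
mkdir -p pics; ls; cat > h.py <<'E'
import numpy as np, cv2
from rig import monitor, eyes, manip, models
def cam(p):
    R,_=cv2.Rodrigues(np.array(p["rvec"],float)); return R,np.array(p["tvec"],float).ravel(),np.array(p["mtx"],float)
def cloud(p):
    R,t,K=cam(p); d=p["depth"]; v,u=np.mgrid[0:480,0:640]
    P=np.stack([(u-K[0,2])/K[0,0]*d,(v-K[1,2])/K[1,1]*d,d],-1)
    return (P-t)@R
def save(p,n): cv2.imwrite("pics/"+n,p["color"][:,:,::-1])
def proj(p,X):
    o,_=cv2.projectPoints(np.array(X,float).reshape(-1,3),np.array(p["rvec"],float),np.array(p["tvec"],float),np.array(p["mtx"],float),None); return o.reshape(-1,2)
E
python3 - <<'E'
from h import *
import pickle
print(monitor.get_state())
for n in ["scene","side","wrist"]:
    p=eyes.get_image(n); save(p,n+"0.png"); pickle.dump(p,open(n+"0.pkl","wb"))
    C=cloud(p)
    R,t,K=cam(p); print(n,"campos",(-R.T@t).round(3),K[0,0])
    for nm in ["ring1","scale","pan_centre","sugar_pot","cup_a","spoon","tamper","jug"]:
        for r in models.find_in(nm,p):
            b=np.array(r["box"]); u,v=((b[:2]+b[2:])/2).astype(int)
            print(nm,round(r["score"],2),b.round().astype(int),C[min(v,479),min(u,639)].round(3))
E
```

```text
pics
{'clock': 0.0, 'qpos': array([-1.25299947e+00,  2.76588719e-01,  1.50613884e+00, -4.04556781e-06,
        1.36066790e+00, -1.21032617e-01]), 'qd': array([-0.00170264, -0.00124224, -0.00268965,  0.00068142, -0.00289379,
        0.00105441]), 'effort': array([ 1.13582690e-03, -4.16769218e+01, -2.45805663e+01, -1.67136882e-04,
        1.09282520e-02,  1.04306153e-05]), 'position': array([ 0.24412976, -0.5200636 ,  0.24944097]), 'ee_rot': array([-8.96845106e-04,  9.76024515e-01,  2.17658755e-01, -9.05068223e-05]), 'contact_force': array([0.37898481, 0.30145539, 0.40226117]), 'moment': array([ 0.00439162, -0.00270173,  0.01561738]), 'width': 0.08517942994858753}
scene campos [ 1.4   -0.489  0.684] 482.5695709711964
ring1 0.83 [343 223 364 239] [0.474 0.134 0.008]
ring1 0.78 [291 220 315 234] [0.393 0.024 0.011]
ring1 0.77 [425 227 447 242] [0.595 0.32  0.006]
ring1 0.69 [373 251 401 274] [0.641 0.124 0.011]
ring1 0.55 [395 211 418 223] [0.488 0.302 0.011]
ring1 0.38 [231 209 266 251] [ 0.475 -0.162  0.101]
scale 0.7 [247 294 287 355] [ 0.77  -0.247  0.08 ]
scale 0.65 [221 209 274 284
[... 611 characters left out ...]
313 365] [0.457 0.151 0.015]
ring1 0.69 [195 388 239 424] [0.469 0.318 0.011]
ring1 0.55 [342 331 377 358] [0.382 0.048 0.007]
scale 0.79 [355 211 428 297] [ 0.438 -0.117  0.097]
pan_centre 0.74 [370 221 418 255] [ 0.464 -0.162  0.102]
sugar_pot 0.75 [250 205 287 245] [ 0.727 -0.049  0.063]
cup_a 0.89 [372 184 399 213] [ 0.611 -0.336  0.052]
cup_a 0.87 [420 200 445 237] [ 0.481 -0.346  0.049]
cup_a 0.17 [221 297 253 318] [0.621 0.144 0.013]
spoon 0.94 [183 247 208 297] [0.769 0.131 0.011]
spoon 0.47 [306 178 333 221] [ 0.706 -0.197  0.073]
tamper 0.71 [114 293 144 340] [0.72  0.319 0.049]
jug 0.84 [303 179 334 220] [ 0.709 -0.197  0.071]
wrist campos [ 0.307 -0.491  0.375] 376.46760744631337
```

View pics/scene0.png

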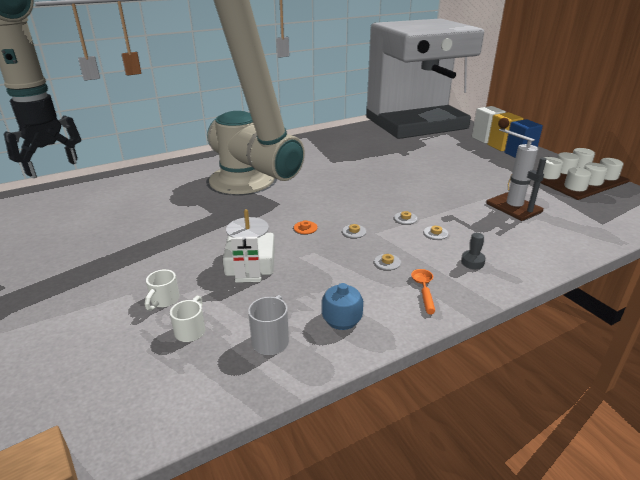

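View pics/side0.png

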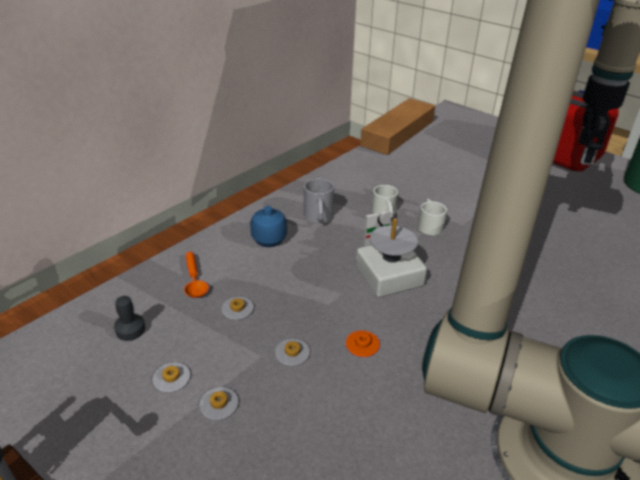

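View pics/wrist0.png

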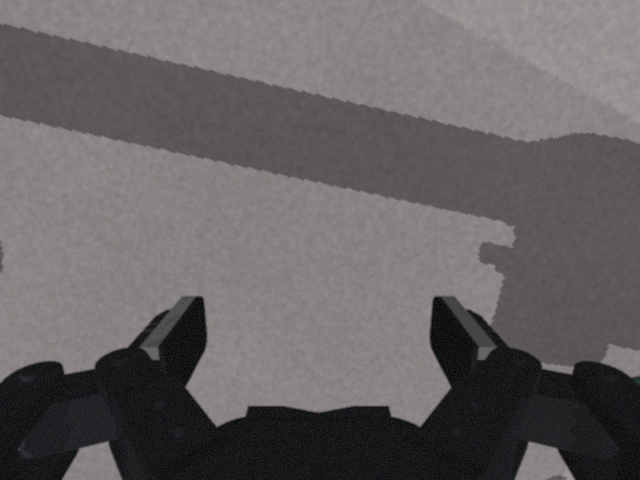

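```bash
python3 - <<'E'
from h import *
import pickle
p=pickle.load(open("scene0.pkl","rb")); a=p["color"][190:300,200:460,::-1]
cv2.imwrite("pics/c1.png",cv2.resize(a,None,fx=3,fy=3,interpolation=cv2.INTER_CUBIC))
p=pickle.load(open("side0.pkl","rb")); a=p["color"][190:310,330:450,::-1]
b=p["color"][280:440,140:380,::-1]
cv2.imwrite("pics/c2.png",cv2.resize(a,None,fx=5,fy=5,interpolation=cv2.INTER_CUBIC))
cv2.imwrite("pics/c3.png",cv2.resize(b,None,fx=3,fy=3,interpolation=cv2.INTER_CUBIC))
E
```

```text
(no output)
```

View pics/c1.png

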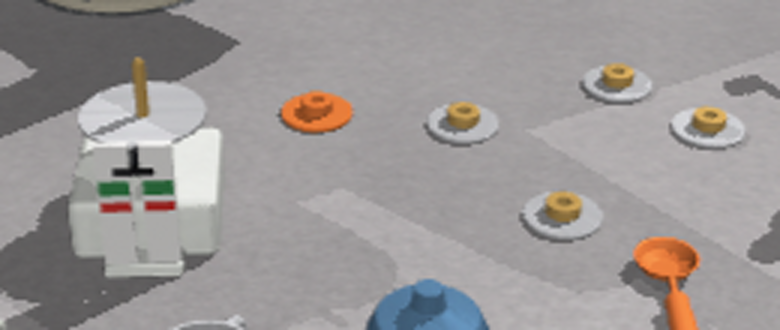

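View pics/c2.png

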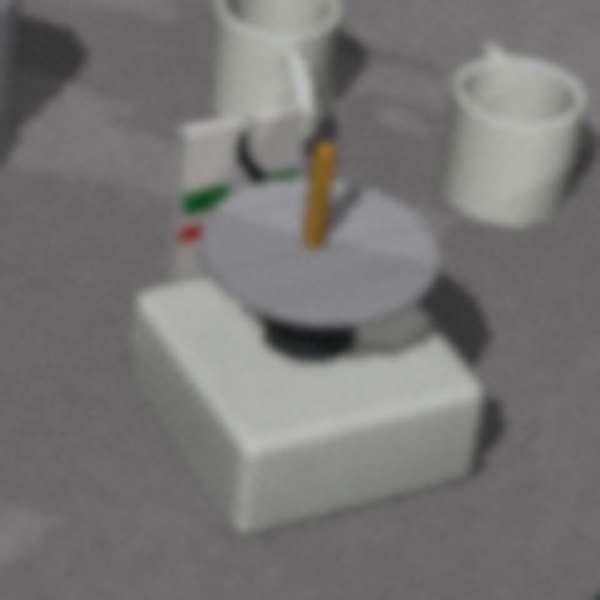

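View pics/c3.png

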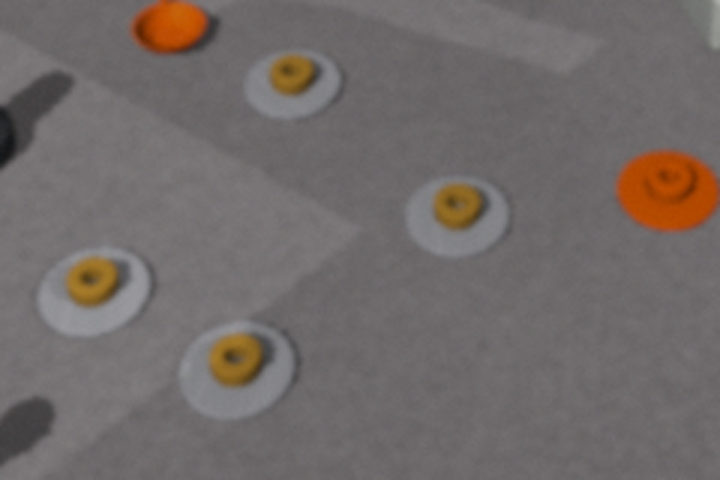

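Five ring-shaped things in the scene image: (303,227) is orange and so the decoy. The four with a steel disc and brass hub, (354,231), (436,234), (387,262) and (406,217), fit the description, and the enlarged crops confirm it. Next I refine their positions and the spindle's.

```bash
cat >> h.py <<'E'
def ray(p,uv,z):
    R,t,K=cam(p); uv=np.atleast_2d(uv).astype(float)
    d=np.c_[(uv-K[[0,1],[2,2]])/K[[0,1],[0,1]],np.ones(len(uv))]@R; c=-R.T@t
    return c+d*((z-c[2])/d[:,2])[:,None]
def brass(p):
    h=cv2.cvtColor(p["color"],cv2.COLOR_RGB2HSV).astype(int)
    return ((h[...,0]>=14)&(h[...,0]<=27)&(h[...,1]>110)&(h[...,2]>60)).astype(np.uint8)
E
python3 - <<'E'
from h import *
import pickle
for n in ["scene","side"]:
    p=pickle.load(open(n+"0.pkl","rb")); C=cloud(p); m=brass(p)
    k,l,s,c=cv2.connectedComponentsWithStats(m)
    print(n)
    for i in range(1,k):
        if s[i,4]>15:
            q=C[l==i]; q=q[(q[:,2]<.2)&(q[:,2]>-.02)]
            if len(q): print(c[i].round(1),s[i],q.mean(0).round(4),q.max(0)[2].round(3), "plane z=.013:",ray(p,c[i],.013)[0].round(4))
    # pan
    R_=((C[...,0]-.47)**2+(C[...,1]+.165)**2<.07**2)&(C[...,2]>.09)&(C[...,2]<.115)&(m==0)
    h=cv2.cvtColor(p["color"],cv2.COLOR_RGB2HSV)
    q=C[R_]; print("pan",len(q),q.min(0).round(3),q.max(0).round(3),np.median(q,0).round(4))
    vv,uu=np.nonzero(R_); 
    if len(uu)>20:
        el=cv2.fitEllipse(cv2.convexHull(np.c_[uu,vv].astype(np.float32))); print(el, ray(p,el[0],np.median(q[:,2])).round(4))
E
```

```text
scene
[500.7 130.2] [488 112  36  39 600] [0.2231 0.9434 0.0682] 0.124 plane z=.013: [0.1145 1.0766 0.013 ]
[246.3 218.4] [244 209   5  20  62] [ 0.4701 -0.1619  0.1297] 0.153 plane z=.013: [ 0.274  -0.0928  0.013 ]
[405.7 214.9] [401 211  10   8  62] [0.4823 0.305  0.0145] 0.02 plane z=.013: [0.4802 0.3068 0.013 ]
[354.1 227.9] [350 224  10   9  72] [0.4704 0.1393 0.0146] 0.021 plane z=.013: [0.4683 0.1408 0.013 ]
[436.1 229.5] [431 226  11   8  72] [0.5867 0.3256 0.0147] 0.019 plane z=.013: [0.5846 0.3277 0.013 ]
[387.4 258.4] [382 254  12  10  90] [0.6333 0.1305 0.0151] 0.019 plane z=.013: [0.6311 0.1324 0.013 ]
[ 38.  458.6] [   0  426   77   54 2972] [ 0.8434 -0.6344  0.0593] 0.064 plane z=.013: [ 0.8026 -0.6454  0.013 ]
pan 765 [ 0.411 -0.216  0.09 ] [ 0.539 -0.111  0.115] [ 0.4721 -0.1676  0.1025]
((245.9193115234375, 232.83853149414062), (32.6591911315918, 45.54805374145508), 76.64128112792969) [[ 0.4868 -0.172   0.1025]]
side
[590.1  54.7] [584  49  14  12 127] [ 0.5434 -1.4074  0.1676] 0.179 plane z=.013: [ 0.684  -1.9127  0.013 ]
[637.6  64.8] [635  55   5  18  58] [ 0.388
[... 305 characters left out ...]
82   6   7  21] [0.7361 0.1457 0.0057] 0.012 plane z=.013: [0.729  0.1503 0.013 ]
[237.  304.4] [230 299  15  12 142] [0.6261 0.1366 0.0122] 0.017 plane z=.013: [0.6254 0.1371 0.013 ]
[292.  348.4] [285 342  15  14 179] [0.4633 0.1451 0.0126] 0.018 plane z=.013: [0.4631 0.1454 0.013 ]
[170.4 373.4] [162 366  17  16 209] [0.5795 0.3319 0.0127] 0.018 plane z=.013: [0.5791 0.332  0.013 ]
[218.3 399.5] [210 392  18  17 230] [0.4751 0.3104 0.0128] 0.018 plane z=.013: [0.475  0.3106 0.013 ]
pan 1270 [ 0.413 -0.216  0.09 ] [ 0.54  -0.108  0.115] [ 0.4672 -0.1605  0.0997]
((389.71051025390625, 234.28274536132812), (38.35356903076172, 55.18511962890625), 121.3875503540039) [[ 0.4781 -0.1664  0.0997]]
```

```bash
python3 - <<'E'
from h import *
import pickle
p=pickle.load(open("wrist0.pkl","rb")); R,t,K=cam(p)
T=np.array([.24413,-.52006,.24944]); print("axis",R[2].round(3), "off",(-R.T@t-T).round(4))
for dz in [-.02,-.05,-.08,-.1,-.13]: print(dz,proj(p,T+[0,0,dz]).round(0), (R@(T+[0,0,dz])+t)[2].round(3))
sp=np.array([.469,-.163,.28]); print("delta to above spindle",(sp-T),(sp-T)/.12)
E
```

```text
axis [-0.242 -0.115 -0.963] off [0.0624 0.0293 0.126 ]
-0.02 [[318. 302.]] 0.159
-0.05 [[318. 276.]] 0.188
-0.08 [[318. 257.]] 0.217
-0.1 [[318. 247.]] 0.236
-0.13 [[318. 234.]] 0.265
delta to above spindle [0.22487 0.35706 0.03056] [1.87391667 2.9755     0.25466667]
```

Call:
send_rows(deltas=[{"dp": [0.21,0.33,0.05]},{"dp": [0.42,0.66,0.05]},{"dp": [0.63,1,0.05]},{"dp": [0.63,1,0.05]}], fingers=-0.2)

```text
validation failed for argument at $.de...
```

Call:
send_rows(deltas=[{"dp": [0.21,0.33,0]},{"dp": [0.42,0.66,0]},{"dp": [0.63,1,0]},{"dp": [0.63,1,0]}])

```text
validation failed for argument at $.de...
```

Call:
send_rows(deltas=[{"dp": [0.21,0.33,0]},{"dp": [0.42,0.66,0]},{"dp": [0.61,0.97,0]},{"dp": [0.61,0.97,0]},{"dp": [0.61,0.97,0]},{"dp": [0.61,0.97,0]}])

```text
validation failed for argument at $.de...
```

```bash
python3 - <<'E'
from h import *
import pickle
s=monitor.get_state(); print(s["clock"],s["position"],s["ee_rot"],s["contact_force"],s["width"])
p=eyes.get_image("wrist"); save(p,"w1.png"); p["state"]=s; pickle.dump(p,open("w1.pkl","wb"))
E
```

```text
1.35 [ 0.24426754 -0.5205662   0.25032637] [ 5.16599329e-05  9.76030949e-01  2.17631762e-01 -1.75237617e-05] [0.61443065 1.07072313 0.75103501] 0.08516792956066065
```

View pics/w1.png

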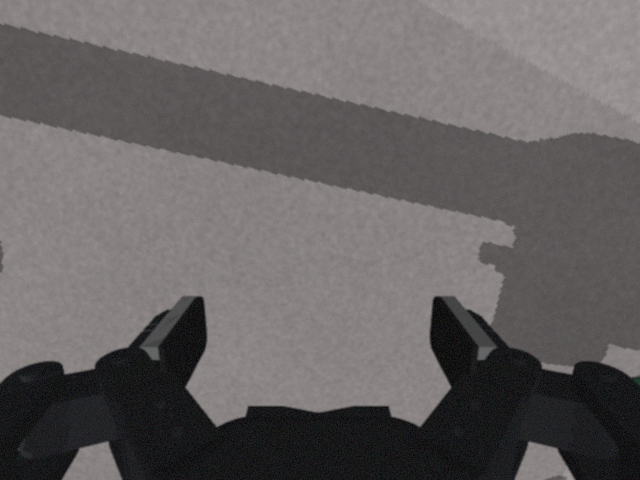

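Rotation seems to be required in each row. (Picture: only bare counter, and the arm has not moved.)

Call:
send_rows(deltas=[{"dp": [0.21,0.33,0.05],"rotation": [0,0,0]},{"dp": [0.42,0.66,0.05],"rotation": [0,0,0]},{"dp": [0.63,1,0.05],"rotation": [0,0,0]},{"dp": [0.63,1,0.05],"rotation": [0,0,0]}], fingers=-0.2)

```text
clock: 1.73
position: [0.3214, -0.3962, 0.2565]
ee_rot: [-0.001, 0.976, 0.218, 0.001]
contact_force: [0.3, -0.9, 0.4]
width: 0.0509
```

Call:
send_rows(deltas=[{"dp": [0.21,0.33,0],"rotation": [0,0,0]},{"dp": [0.42,0.66,0],"rotation": [0,0,0]},{"dp": [0.63,1,0],"rotation": [0,0,0]},{"dp": [0.63,1,0],"rotation": [0,0,0]}])

```text
clock: 2.07
position: [0.3971, -0.2763, 0.2566]
ee_rot: [-0.001, 0.976, 0.219, 0.001]
contact_force: [-0.4, -0.5, 0.0]
width: 0.0513
```

Call:
send_rows(deltas=[{"dp": [0.21,0.33,0],"rotation": [0,0,0]},{"dp": [0.42,0.66,0],"rotation": [0,0,0]},{"dp": [0.61,0.97,0],"rotation": [0,0,0]},{"dp": [0.61,0.97,0],"rotation": [0,0,0]},{"dp": [0.61,0.97,0],"rotation": [0,0,0]},{"dp": [0.61,0.97,0],"rotation": [0,0,0]}])

```text
clock: 2.57
position: [0.4688, -0.1637, 0.2563]
ee_rot: [0.0, 0.976, 0.219, -0.0]
contact_force: [0.5, -0.8, -0.5]
width: 0.0513
```

```bash
python3 - <<'E'
from h import *
import pickle
s=monitor.get_state(); print(s["clock"],s["position"],s["ee_rot"],s["contact_force"],s["width"])
p=eyes.get_image("wrist"); save(p,"w2.png"); p["state"]=s; pickle.dump(p,open("w2.pkl","wb"))
E
```

```text
2.5667 [ 0.46883953 -0.16369154  0.25633546] [ 3.57314666e-04  9.75773762e-01  2.18781567e-01 -2.50762921e-04] [ 0.45348081 -0.78080644 -0.54179477] 0.051271900149297535
```

View pics/w2.png

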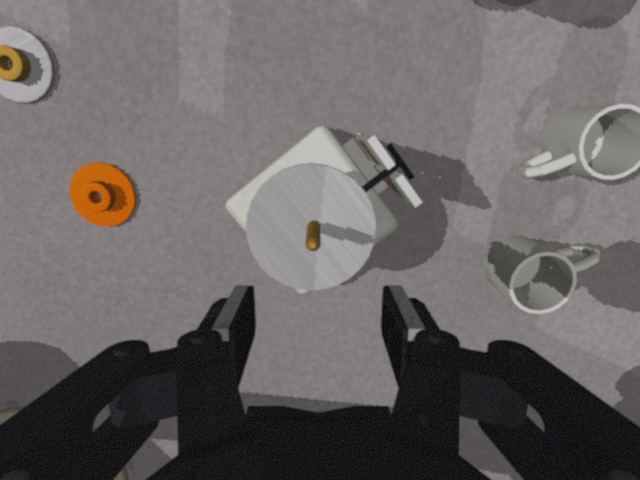

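```bash
python3 - <<'E'
from h import *
import pickle
p=pickle.load(open("w2.pkl","rb")); C=cloud(p); m=brass(p); m[:, :250]=0; m[:,380:]=0; m[:200]=0;m[300:]=0
v,u=np.nonzero(m); print(u.min(),u.max(),v.min(),v.max())
for r in range(v.min(),v.max()+1):
    a=u[v==r]; q=C[r,a]; print(r,a.min(),a.max(),q[:,2].round(3).max(),q[q[:,2].argmax()].round(4))
a=p["color"][150:300,230:390,::-1]; cv2.imwrite("pics/c4.png",cv2.resize(a,None,fx=4,fy=4,interpolation=cv2.INTER_CUBIC))
Pm=((C[...,0]-.469)**2+(C[...,1]+.164)**2<.075**2)&(C[...,2]>.085)&(C[...,2]<.112)&(m==0)
Pm[:,:235]=0
vv,uu=np.nonzero(Pm); print(np.median(C[Pm],0)); print(np.percentile(C[Pm][:,2],[10,50,90]))
E
```

```text
306 318 222 249
222 311 316 0.11 [ 0.4722 -0.1587  0.1104]
223 310 317 0.113 [ 0.4715 -0.1574  0.1132]
224 309 318 0.116 [ 0.4721 -0.1588  0.1163]
225 309 318 0.12 [ 0.4717 -0.1574  0.12  ]
226 308 318 0.122 [ 0.4715 -0.1575  0.1222]
227 308 318 0.125 [ 0.472  -0.1589  0.1247]
228 308 318 0.128 [ 0.4719 -0.1582  0.1284]
229 308 318 0.131 [ 0.4719 -0.1582  0.1312]
230 308 318 0.134 [ 0.4722 -0.1589  0.1339]
231 308 318 0.137 [ 0.472  -0.1583  0.1366]
232 308 318 0.139 [ 0.4722 -0.1589  0.139 ]
233 308 318 0.142 [ 0.4717 -0.1577  0.142 ]
234 307 318 0.145 [ 0.4715 -0.1571  0.1447]
235 307 318 0.148 [ 0.472  -0.1577  0.148 ]
236 307 318 0.149 [ 0.4721 -0.1584  0.1494]
237 307 318 0.151 [ 0.4713 -0.1574  0.1509]
238 307 318 0.151 [ 0.4712 -0.1588  0.1507]
239 307 318 0.152 [ 0.4697 -0.1567  0.1516]
240 307 318 0.153 [ 0.4698 -0.1574  0.153 ]
241 307 318 0.153 [ 0.4701 -0.1594  0.1533]
242 306 318 0.153 [ 0.4687 -0.1579  0.1535]
243 306 318 0.154 [ 0.4696 -0.161   0.154 ]
244 306 318 0.155 [ 0.4681 -0.1589  0.1546]
245 307 318 0.155 [ 0.4672 -0.1586  0.1546]
246 307 318 0.154 [ 0.4669 -0.1595  0.1544]
247 308 317 0.155 [ 0.4666 -0.1603  0.1546]
248 309 316 0.155 [ 0.4661 -0.1606  0.1549]
249 310 314 0.152 [ 0.4652 -0.1623  0.152 ]
[ 0.46886457 -0.15936044  0.1035523 ]
[0.10262366 0.1035523  0.10446183]
```

View pics/c4.png

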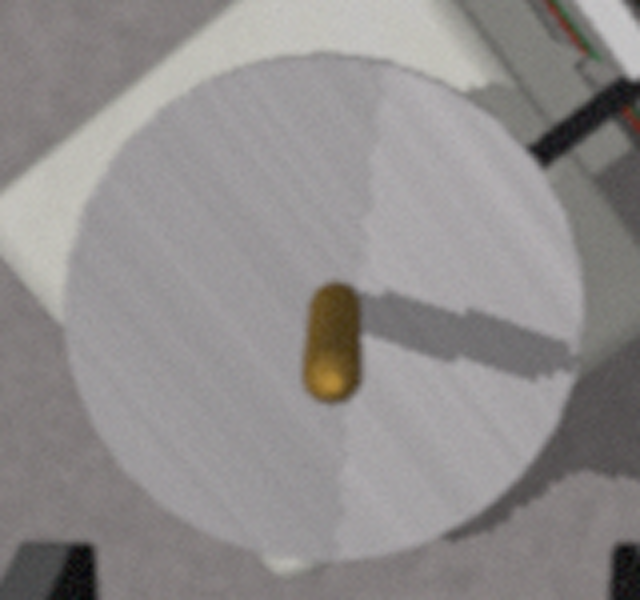

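```bash
cat >> h.py <<'E'
from scipy.optimize import minimize
def cyl(r,z0,z1,n=48,tip=None):
    a=np.linspace(0,2*np.pi,n,endpoint=False); c=np.c_[np.cos(a),np.sin(a)]
    L=[np.c_[c*r,np.full(n,z0)],np.c_[c*r,np.full(n,z1)]]
    if tip: L.append(np.c_[c*tip[0],np.full(n,tip[1])])
    return np.vstack(L)
def fitmask(p,m,X,xy0,S=8):
    # silhouette (convex) fit by soft IoU at S-times resolution
    v,u=np.nonzero(m); u0,u1,v0,v1=u.min()-8,u.max()+9,v.min()-8,v.max()+9
    M=cv2.resize(m[v0:v1,u0:u1].astype(np.float32),None,fx=S,fy=S,interpolation=cv2.INTER_LINEAR)>.5
    def sil(xy):
        q=(proj(p,X+np.r_[xy,0])-[u0-.5,v0-.5])*S-.5
        h=cv2.convexHull(np.round(q*16).astype(np.int32)); I=np.zeros(M.shape,np.uint8); cv2.fillConvexPoly(I,h,1,shift=4); return I>0
    def f(d):
        I=sil(np.array(xy0)+d/1e3); return 1-(I&M).sum()/(I|M).sum()
    r=minimize(f,[0,0],method="Nelder-Mead",options=dict(initial_simplex=[[0,0],[4,0],[0,4]],xatol=.02,fatol=1e-5))
    r=minimize(f,r.x,method="Nelder-Mead",options=dict(initial_simplex=r.x+np.array([[0,0],[1,0],[0,1]]),xatol=.02,fatol=1e-5))
    return np.array(xy0)+r.x/1e3,1-r.fun
E
python3 - <<'E'
from h import *
import pickle
p=pickle.load(open("w2.pkl","rb")); m=brass(p); m[:, :250]=0; m[:,380:]=0; m[:200]=0;m[300:]=0
for zp in (.102,.1035,.105): print(zp,fitmask(p,m,cyl(.005,zp,zp+.046,tip=(.0015,zp+.05)),[.469,-.161]))
C=cloud(p); q=C[(np.abs(C[...,2]-.1035)<.004)&((C[...,0]-.469)**2+(C[...,1]+.164)**2<.07**2)]
Pm=((np.abs(C[...,2]-.1035)<.004)&((C[...,0]-.469)**2+(C[...,1]+.164)**2<.058**2)).astype(np.uint8)
Pm=cv2.morphologyEx(Pm,cv2.MORPH_OPEN,np.ones((7,7))); Pm=cv2.morphologyEx(Pm,cv2.MORPH_CLOSE,np.ones((25,25)))
print("pan",fitmask(p,Pm,cyl(.05,.1025,.1035),[.469,-.161]))
E
```

```text
0.102 (array([ 0.46746138, -0.15959327]), np.float64(0.7546700842751175))
0.1035 (array([ 0.46817111, -0.15998996]), np.float64(0.7461878240829652))
0.105 (array([ 0.46853433, -0.15964623]), np.float64(0.7371495770266682))
pan (array([ 0.46400276, -0.15939498]), np.float64(0.9782513867742093))
```

```bash
cat >> h.py <<'E'
def brass2(p):  # looser: red clearly above blue
    c=p["color"].astype(int); return ((c[...,0]-c[...,2]>22)&(c[...,1]-c[...,2]>5)&(c[...,0]-c[...,1]<70)).astype(np.uint8)
E
python3 - <<'E'
from h import *
import pickle
p=pickle.load(open("w2.pkl","rb")); m=brass2(p); m[:, :250]=0; m[:,380:]=0; m[:200]=0;m[300:]=0
v,u=np.nonzero(m); print(u.min(),u.max(),v.min(),v.max(), [(u[v==r].min(),u[v==r].max()) for r in (225,235,243)])
print(p["color"][243,300:326].tolist())
for zp in (.102,.1035,.105): print(zp,fitmask(p,m,cyl(.005,zp,zp+.046,tip=(.0015,zp+.05)),[.469,-.161]))
E
```

```text
306 319 221 250 [(np.int64(308), np.int64(319)), (np.int64(306), np.int64(318)), (np.int64(306), np.int64(319))]
[[156, 153, 155], [155, 151, 153], [154, 151, 154], [152, 150, 151], [149, 144, 147], [131, 123, 113], [119, 95, 59], [126, 96, 43], [133, 105, 40], [148, 115, 53], [148, 114, 46], [154, 119, 57], [157, 122, 54], [154, 120, 56], [135, 105, 45], [116, 89, 43], [99, 76, 35], [87, 69, 28], [78, 60, 29], [81, 72, 55], [118, 109, 105], [148, 144, 142], [158, 156, 158], [165, 162, 163], [165, 162, 164], [164, 163, 163]]
0.102 (array([ 0.46715428, -0.16006154]), np.float64(0.9012589579701724))
0.1035 (array([ 0.46754047, -0.15983535]), np.float64(0.8909905425584869))
0.105 (array([ 0.4679797 , -0.15963719]), np.float64(0.8806811731315043))
```

Two results from the wrist view: the spindle is at (313,245), about (0.4674, −0.160), and the pan centre is 3.4 mm beside it, which matches the spec. The pan has sunk about 11.5–13 mm, so two rings should do. Next I look at the nearest ring, A, from the same relative pose.

Call:
send_rows(deltas=[{"dp": [0,0.33,0],"rotation": [0,0,0]},{"dp": [0,0.66,0],"rotation": [0,0,0]},{"dp": [0,1,0],"rotation": [0,0,0]}])

```text
clock: 2.87
position: [0.4682, -0.0452, 0.2562]
ee_rot: [0.0, 0.977, 0.215, -0.0]
contact_force: [0.5, 0.5, 0.6]
width: 0.051
```

Call:
send_rows(deltas=[{"dp": [0,0.32,-0.1],"rotation": [0,0,0]},{"dp": [0,0.6,-0.2],"rotation": [0,0,0]},{"dp": [-0.02,0.9,-0.35],"rotation": [0,0,0]}])

```text
clock: 3.12
position: [0.4675, 0.0635, 0.2152]
ee_rot: [0.001, 0.976, 0.216, 0.002]
contact_force: [1.0, -0.1, -0.4]
width: 0.0513
```

Call:
send_rows(deltas=[{"dp": [0,0.2,-0.25],"rotation": [0,0,0]},{"dp": [0,0.4,-0.5],"rotation": [0,0,0]},{"dp": [0,0.62,-0.8],"rotation": [0,0,0]},{"dp": [0,0.62,-0.8],"rotation": [0,0,0]},{"dp": [0,0.62,-0.8],"rotation": [0,0,0]},{"dp": [0,0.62,-0.8],"rotation": [0,0,0]}])

```text
clock: 3.62
position: [0.4672, 0.1369, 0.1189]
ee_rot: [0.001, 0.976, 0.217, 0.0]
contact_force: [-0.6, 0.3, -0.5]
width: 0.051
```

```bash
cat > ringfit.py <<'E'
from h import *
import pickle,sys
s=monitor.get_state(); print(s["clock"],s["position"].round(4),s["ee_rot"].round(4),s["contact_force"].round(2),s["width"].round(4))
p=eyes.get_image("wrist"); save(p,sys.argv[1]+".png"); p["state"]=s; pickle.dump(p,open(sys.argv[1]+".pkl","wb"))
C=cloud(p); m=brass2(p); k,l,st,c=cv2.connectedComponentsWithStats(m)
T=s["position"][:2]
u,v=proj(p,[*T,.012])[0]
i=1+np.argmin(np.hypot(*(c[1:]-[u,v]).T)+1e3*(st[1:,4]<200))
b=cv2.morphologyEx((l==i).astype(np.uint8),cv2.MORPH_CLOSE,np.ones((15,15)))
print(c[i],st[i],"ztop",np.percentile(C[l==i][:,2],95))
xy,q=fitmask(p,b,cyl(.015,.005,.017),ray(p,c[i],.012)[0][:2]); print("hub",xy.round(4),q,"hub-TCP",(xy-T).round(4), "shares/.12",((xy-T)/.12).round(3))
D=((C[...,2]>.0025)&(C[...,2]<.03)&(np.hypot(C[...,0]-xy[0],C[...,1]-xy[1])<.04)).astype(np.uint8)
print("disc",fitmask(p,cv2.morphologyEx(D,cv2.MORPH_OPEN,np.ones((5,5))),cyl(.033,0.002,.005),xy))
E
python3 ringfit.py w3
```

```text
Traceback (most recent call last):
  File "ringfit.py", line 3, in <module>
    s=monitor.get_state(); print(s["clock"],s["position"].round(4),s["ee_rot"].round(4),s["contact_force"].round(2),s["width"].round(4))
                                                                                                                    ^^^^^^^^^^^^^^^^
AttributeError: 'float' object has no attribute 'round'
```

```bash
sed -i 's/s\["width"\].round(4)/s["width"]/' ringfit.py; python3 ringfit.py w3
```

```text
3.6167 [0.4672 0.1369 0.1189] [5.000e-04 9.761e-01 2.172e-01 3.000e-04] [-0.59  0.3  -0.51] 0.05102455667539932
[310.18890274 242.16832918] [ 287  218   47   49 1604] ztop 0.019498223735392613
hub [0.4663 0.1422] 0.9413773430458977 hub-TCP [-0.0009  0.0053] shares/.12 [-0.008  0.044]
disc (array([0.46625089, 0.14225374]), np.float64(0.9521580021473474))
```

View pics/w3.png

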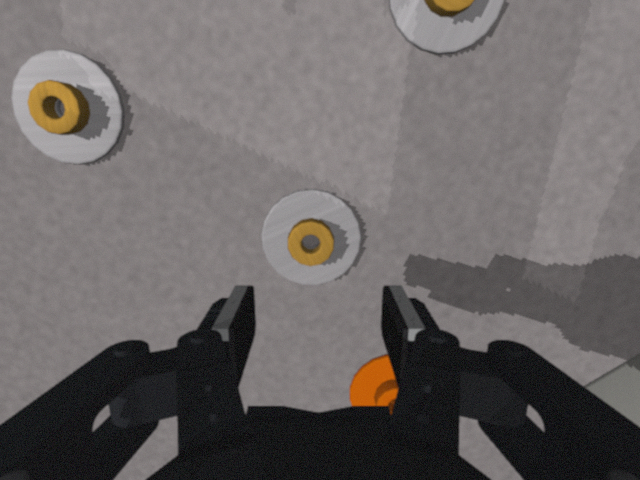

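Call:
send_rows(deltas=[{"dp": [-0.008,0.044,-0.3],"rotation": [0,0,0]},{"dp": [-0.008,0.044,-0.55],"rotation": [0,0,0]},{"dp": [-0.008,0.044,-0.7],"rotation": [0,0,0]},{"dp": [-0.008,0.044,-0.766],"rotation": [0,0,0]},{"dp": [-0.008,0.044,-0.766],"rotation": [0,0,0]},{"dp": [-0.008,0.044,-0.766],"rotation": [0,0,0]}])

```text
clock: 4.17
position: [0.4668, 0.1429, 0.0277]
ee_rot: [0.0, 0.976, 0.217, 0.001]
contact_force: [0.6, -0.8, -0.7]
width: 0.0516
```

Call:
send_rows(deltas=[{"dp": [0,0,0],"rotation": [0,0,0]},{"dp": [0,0,0],"rotation": [0,0,0]},{"dp": [0,0,0],"rotation": [0,0,0]},{"dp": [0,0,0],"rotation": [0,0,0]},{"dp": [0,0,0],"rotation": [0,0,0]},{"dp": [0,0,0],"rotation": [0,0,0]},{"dp": [0,0,0],"rotation": [0,0,0]},{"dp": [0,0,0],"rotation": [0,0,0]}], fingers=1, grip_force=40)

```text
clock: 4.83
position: [0.467, 0.1434, 0.0284]
ee_rot: [0.001, 0.976, 0.218, 0.002]
contact_force: [-0.6, -1.1, 6.2]
width: 0.028
```

```bash
python3 ringfit.py w4; python3 -c "
from h import *; print(monitor.get_state()['position'])"
```

```text
4.8333 [0.467  0.1434 0.0284] [6.000e-04 9.760e-01 2.179e-01 2.100e-03] [-0.62 -1.09  6.17] 0.028019973939409297
[318.11216351 310.18394816] [ 282  272   73   76 4012] ztop 0.019390271629844216
hub [0.465  0.1428] 0.9237412837712438 hub-TCP [-0.002  -0.0006] shares/.12 [-0.017 -0.005]
disc (array([0.46554041, 0.14328476]), np.float64(0.7911186358294279))
[0.46701154 0.1433839  0.02841418]
```

View pics/w4.png

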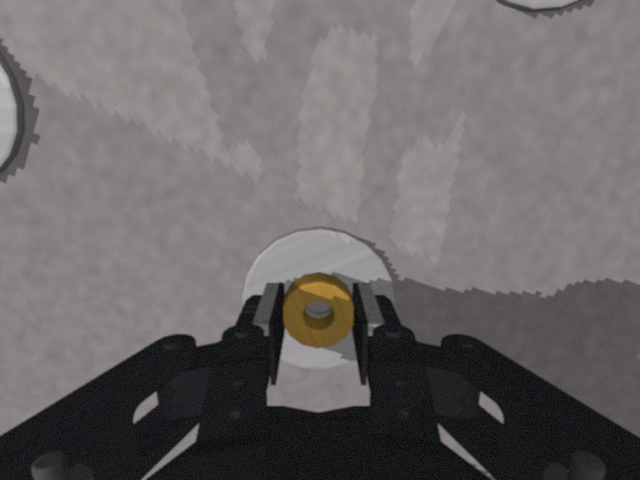

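Picture: the hub is held at (318,310), between the pads. I lift it and carry it to above the spindle.

Call:
send_rows(deltas=[{"dp": [0,0,0.2],"rotation": [0,0,0]},{"dp": [0,0,0.5],"rotation": [0,0,0]},{"dp": [0,0,0.8],"rotation": [0,0,0]},{"dp": [0,0,1],"rotation": [0,0,0]}])

```text
clock: 5.22
position: [0.4665, 0.1438, 0.1503]
ee_rot: [0.0, 0.976, 0.218, 0.003]
contact_force: [0.7, 0.2, -1.9]
width: 0.0276
```

Call:
send_rows(deltas=[{"dp": [0,-0.15,0.2],"rotation": [0,0,0]},{"dp": [0,-0.4,0.4],"rotation": [0,0,0]},{"dp": [0,-0.7,0.6],"rotation": [0,0,0]},{"dp": [0,-1,0.65],"rotation": [0,0,0]}])

```text
clock: 5.55
position: [0.4669, 0.0229, 0.229]
ee_rot: [0.001, 0.976, 0.219, 0.004]
contact_force: [2.1, -0.3, -2.1]
width: 0.0274
```

Call:
send_rows(deltas=[{"dp": [0,-0.3,0],"rotation": [0,0,0]},{"dp": [0.02,-0.6,0],"rotation": [0,0,0]},{"dp": [0.02,-0.9,0],"rotation": [0,0,0]},{"dp": [0.02,-1,0],"rotation": [0,0,0]}])

```text
clock: 5.88
position: [0.4678, -0.101, 0.2254]
ee_rot: [0.002, 0.976, 0.216, 0.001]
contact_force: [0.2, -0.2, -1.0]
width: 0.0279
```

Call:
send_rows(deltas=[{"dp": [0,-0.25,0],"rotation": [0,0,0]},{"dp": [0,-0.45,0],"rotation": [0,0,0]},{"dp": [0,-0.525,0],"rotation": [0,0,0]},{"dp": [0,-0.525,0],"rotation": [0,0,0]},{"dp": [0,-0.525,0],"rotation": [0,0,0]},{"dp": [0,-0.525,0],"rotation": [0,0,0]}])

```text
clock: 6.38
position: [0.4674, -0.158, 0.2245]
ee_rot: [-0.001, 0.976, 0.218, 0.0]
contact_force: [0.6, -0.7, -2.0]
width: 0.0272
```

```bash
cat > held.py <<'E'
from h import *
import pickle,sys
ss=[]
for k in range(1):
    p=eyes.get_image("wrist"); s=monitor.get_state()
save(p,sys.argv[1]+".png"); p["state"]=s; pickle.dump(p,open(sys.argv[1]+".pkl","wb"))
print(s["clock"],s["position"].round(4),s["ee_rot"].round(4),s["contact_force"].round(2),s["width"])
T=s["position"]; m=brass2(p); k,l,st,c=cv2.connectedComponentsWithStats(m)
i=1+np.argmax(st[1:,4]*(np.hypot(*(c[1:]-[318,310]).T)<40))
b=cv2.morphologyEx((l==i).astype(np.uint8),cv2.MORPH_CLOSE,np.ones((31,31)))
C=cloud(p); print(c[i],st[i],"ztop-TCP",np.percentile(C[l==i][:,2],[50,90])-T[2])
base=T[2]-.0284
xy,q=fitmask(p,b,cyl(.015,base+.005,base+.017),T[:2]); d=xy-T[:2]
print("hub",xy.round(4),q,"hub-TCP",d.round(4),"to spindle",(np.array([.4674,-.1600])-xy).round(4))
E
python3 held.py w5
```

```text
6.4333 [ 0.4675 -0.1579  0.2245] [-5.000e-04  9.759e-01  2.182e-01  0.000e+00] [-0.04  0.58 -2.13] 0.027646959628556286
[318.0758483  310.15518962] [ 282  272   73   76 4008] ztop-TCP [-0.01035251 -0.00940786]
hub [ 0.4654 -0.1585] 0.923345305624768 hub-TCP [-0.0021 -0.0006] to spindle [ 0.002  -0.0015]
```

View pics/w5.png

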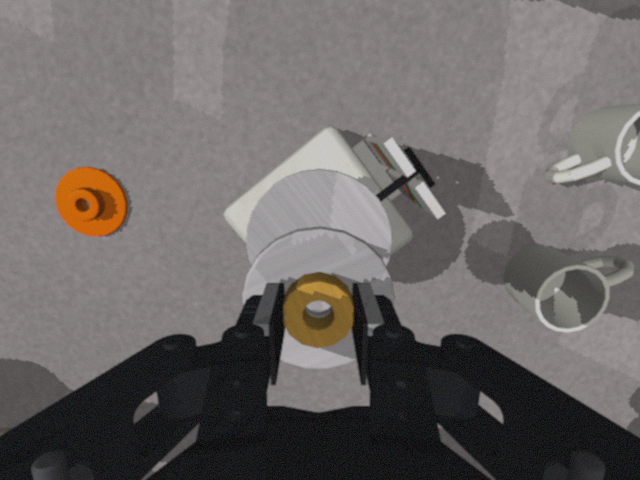

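Call:
send_rows(deltas=[{"dp": [0.0125,-0.014,-0.1],"rotation": [0,0,0]},{"dp": [0.0125,-0.014,-0.2],"rotation": [0,0,0]},{"dp": [0.0125,-0.014,-0.3],"rotation": [0,0,0]},{"dp": [0.0125,-0.014,-0.32],"rotation": [0,0,0]},{"dp": [0.0125,-0.014,-0.32],"rotation": [0,0,0]},{"dp": [0.0125,-0.014,-0.32],"rotation": [0,0,0]}])

```text
clock: 6.93
position: [0.4695, -0.1605, 0.1864]
ee_rot: [0.0, 0.976, 0.218, 0.0]
contact_force: [0.3, 0.2, -1.4]
width: 0.0274
```

Call:
send_rows(deltas=[{"dp": [0,0,-0.015],"rotation": [0,0,0]},{"dp": [0,0,-0.03],"rotation": [0,0,0]},{"dp": [0,0,-0.045],"rotation": [0,0,0]},{"dp": [0,0,-0.06],"rotation": [0,0,0]},{"dp": [0,0,-0.075],"rotation": [0,0,0]},{"dp": [0,0,-0.08],"rotation": [0,0,0]},{"dp": [0,0,-0.08],"rotation": [0,0,0]}])

```text
clock: 7.52
position: [0.469, -0.1611, 0.1762]
ee_rot: [-0.0, 0.976, 0.218, -0.0]
contact_force: [0.1, -0.2, -3.4]
width: 0.0274
```

```bash
python3 held.py w6; python3 -c "
from h import *; 
for n in ('scene','side'):
    p=eyes.get_image(n); b=(200,290,215,285) if n=='scene' else (190,310,340,450)
    save(p,n+'6.png'); cv2.imwrite('pics/%s6c.png'%n,cv2.resize(p['color'][b[0]:b[1],b[2]:b[3],::-1],None,fx=5,fy=5,interpolation=cv2.INTER_CUBIC))"
```

```text
7.5667 [ 0.4691 -0.1612  0.1763] [-1.000e-04  9.760e-01  2.176e-01 -1.000e-04] [ 0.23  0.52 -1.71] 0.027400241748936672
[317.98849731 309.98580519] [ 282  272   73   76 4086] ztop-TCP [-0.01045138 -0.00952105]
hub [ 0.4672 -0.1616] 0.922533860642294 hub-TCP [-0.0019 -0.0004] to spindle [0.0002 0.0016]
```

View pics/w6.png

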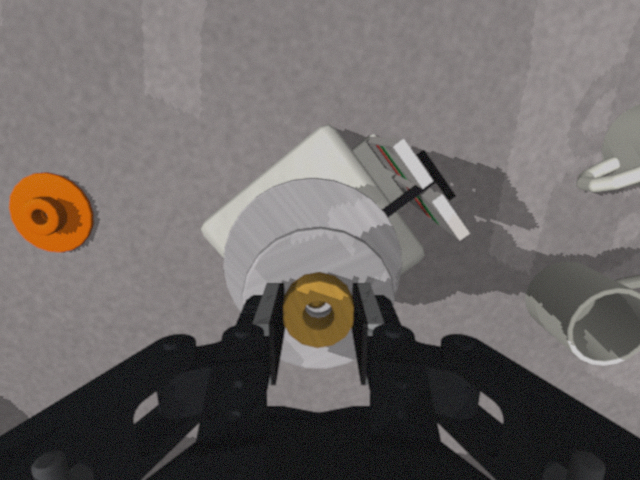

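View pics/scene6c.png

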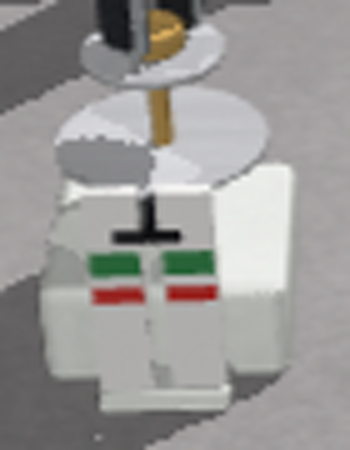

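View pics/side6c.png

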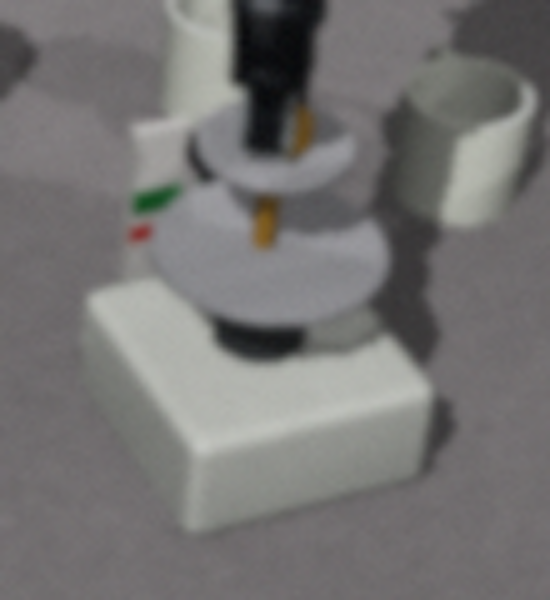

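```bash
python3 - <<'E'
from h import *
import pickle
p=pickle.load(open("w6.pkl","rb")); T=p["state"]["position"]
a=p["color"][260:360,260:380,::-1]; cv2.imwrite("pics/c6.png",cv2.resize(a,None,fx=6,fy=6,interpolation=cv2.INTER_CUBIC))
b=T[2]-.0284; h=T[:2]+[-.0019,-.0004]
print("hub top hole c",proj(p,[*h,b+.017]),"bottom hole c",proj(p,[*h,b]))
for zt in (.150,.152,.1535): print(zt,"tip if at (.4674,-.16)",proj(p,[.4674,-.16,zt]),"tip if at hub centre",proj(p,[*h,zt]))
E
```

```text
hub top hole c [[317.95125312 316.4866033 ]] bottom hole c [[317.93590126 298.4104707 ]]
0.15 tip if at (.4674,-.16) [[314.89236253 298.75551072]] tip if at hub centre [[317.9376523  300.47224488]]
0.152 tip if at (.4674,-.16) [[314.85796562 300.72682665]] tip if at hub centre [[317.93934151 302.46121827]]
0.1535 tip if at (.4674,-.16) [[314.83162814 302.23625014]] tip if at hub centre [[317.9406349  303.98411948]]
```

View pics/c6.png

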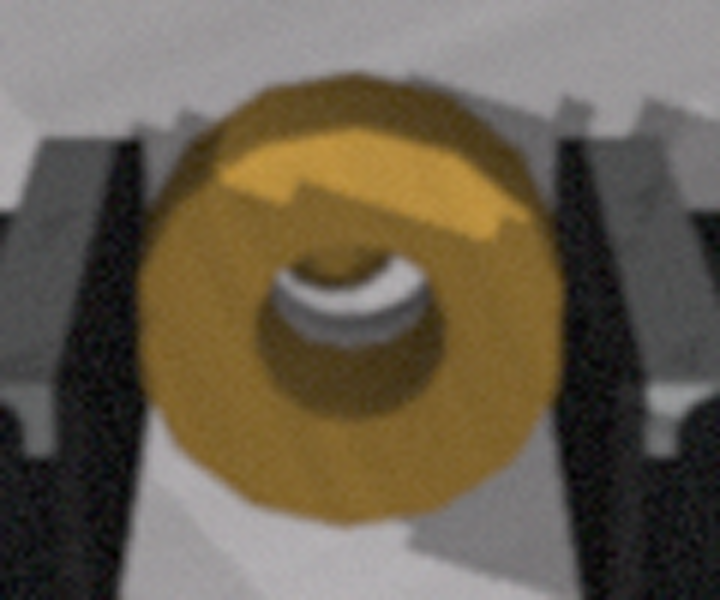

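Through the hole, the spindle tip shows at (316,307), about 1 mm towards image-left (+y). I correct by 1 mm in y and descend slowly.

Call:
send_rows(deltas=[{"dp": [0,0.008,0],"rotation": [0,0,0]},{"dp": [0,0.008,-0.02],"rotation": [0,0,0]},{"dp": [0,0.008,-0.045],"rotation": [0,0,0]},{"dp": [0,0.008,-0.07],"rotation": [0,0,0]},{"dp": [0,0.008,-0.1],"rotation": [0,0,0]},{"dp": [0,0.008,-0.1],"rotation": [0,0,0]}])

```text
clock: 8.17
position: [0.4687, -0.1599, 0.1635]
ee_rot: [-0.001, 0.976, 0.218, -0.001]
contact_force: [-0.5, -0.2, -1.2]
width: 0.0275
```

```bash
python3 held.py w7; python3 - <<'E'
from h import *
import pickle
p=pickle.load(open("w7.pkl","rb"))
a=p["color"][260:360,260:380,::-1]; cv2.imwrite("pics/c7.png",cv2.resize(a,None,fx=6,fy=6,interpolation=cv2.INTER_CUBIC))
E
```

```text
8.2167 [ 0.4689 -0.16    0.1638] [-4.000e-04  9.760e-01  2.176e-01 -5.000e-04] [-0.03  0.81 -2.09] 0.02780731354585527
[318.05198988 310.09914884] [ 282  272   73   76 4347] ztop-TCP [-0.0107197  -0.00969357]
hub [ 0.4666 -0.1605] 0.9214071386837701 hub-TCP [-0.0022 -0.0005] to spindle [0.0008 0.0005]
```

View pics/c7.png

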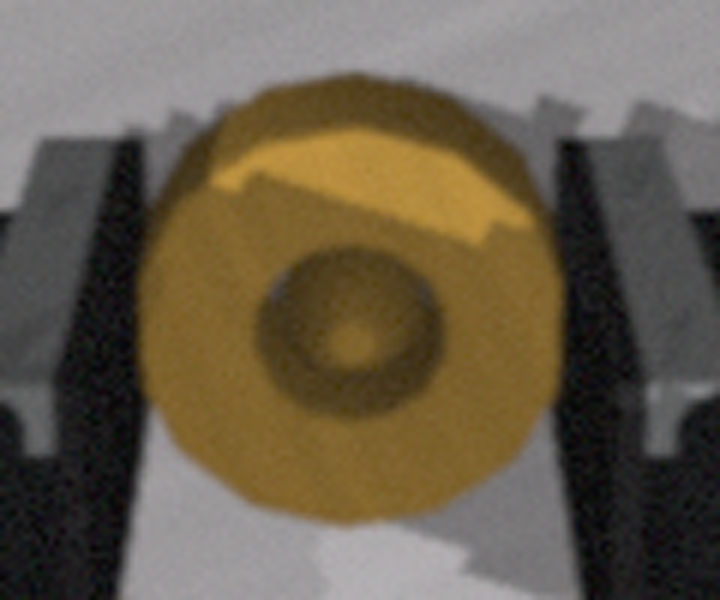

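The spindle tip is centred in the hole at crop (352,345), and the force still reads only the ring's weight. I lower to the pan.

Call:
send_rows(deltas=[{"dp": [0,0,-0.03],"rotation": [0,0,0]},{"dp": [0,0,-0.06],"rotation": [0,0,0]},{"dp": [0,0,-0.09],"rotation": [0,0,0]},{"dp": [0,0,-0.12],"rotation": [0,0,0]},{"dp": [0,0,-0.15],"rotation": [0,0,0]},{"dp": [0,0,-0.18],"rotation": [0,0,0]},{"dp": [0,0,-0.21],"rotation": [0,0,0]},{"dp": [0,0,-0.24],"rotation": [0,0,0]},{"dp": [0,0,-0.26],"rotation": [0,0,0]},{"dp": [0,0,-0.26],"rotation": [0,0,0]}])

```text
clock: 9.05
position: [0.4689, -0.16, 0.1326]
ee_rot: [-0.0, 0.976, 0.218, -0.0]
contact_force: [0.6, -0.0, -2.0]
width: 0.0275
```

Call:
send_rows(deltas=[{"dp": [0,0,-0.015],"rotation": [0,0,0]},{"dp": [0,0,-0.03],"rotation": [0,0,0]},{"dp": [0,0,-0.045],"rotation": [0,0,0]},{"dp": [0,0,-0.06],"rotation": [0,0,0]},{"dp": [0,0,-0.06],"rotation": [0,0,0]}])

```text
clock: 9.47
position: [0.4694, -0.1603, 0.1259]
ee_rot: [0.0, 0.976, 0.218, 0.0]
contact_force: [-0.8, 0.6, -1.1]
width: 0.0275
```

```bash
python3 held.py w8; python3 -c "
from h import *; 
for n in ('scene',):
    p=eyes.get_image(n); b=(200,290,215,285)
    save(p,n+'8.png'); cv2.imwrite('pics/%s8c.png'%n,cv2.resize(p['color'][b[0]:b[1],b[2]:b[3],::-1],None,fx=6,fy=6,interpolation=cv2.INTER_CUBIC))"
```

```text
9.5167 [ 0.4694 -0.1603  0.126 ] [2.000e-04 9.760e-01 2.177e-01 1.000e-04] [ 0.15 -0.01 -1.69] 0.027298490092189993
[317.83621036 316.44179045] [ 282  272   73  102 4982] ztop-TCP [-0.00995259  0.01941858]
hub [ 0.4669 -0.1611] 0.8420697592539447 hub-TCP [-0.0025 -0.0008] to spindle [0.0005 0.0011]
```

View pics/scene8c.png

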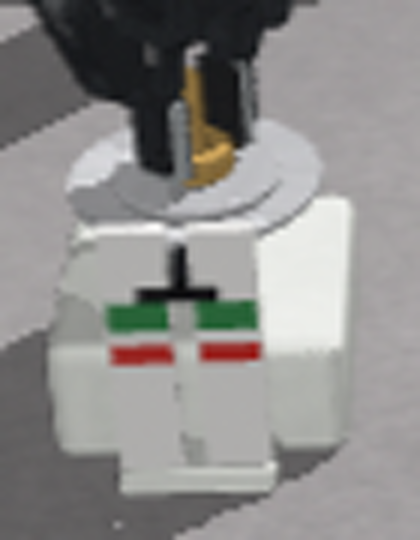

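Call:
send_rows(deltas=[{"dp": [0,0,-0.015],"rotation": [0,0,0]},{"dp": [0,0,-0.03],"rotation": [0,0,0]},{"dp": [0,0,-0.04],"rotation": [0,0,0]},{"dp": [0,0,-0.04],"rotation": [0,0,0]},{"dp": [0,0,-0.04],"rotation": [0,0,0]}])

```text
clock: 9.98
position: [0.4694, -0.1603, 0.1213]
ee_rot: [0.0, 0.976, 0.218, 0.0]
contact_force: [-0.3, 0.0, 1.0]
width: 0.0276
```

Call:
send_rows(deltas=[{"dp": [0,0,0],"rotation": [0,0,0]},{"dp": [0,0,0],"rotation": [0,0,0]},{"dp": [0,0,0],"rotation": [0,0,0]},{"dp": [0,0,0],"rotation": [0,0,0]},{"dp": [0,0,0],"rotation": [0,0,0]},{"dp": [0,0,0],"rotation": [0,0,0]}], fingers=-0.2)

```text
clock: 10.48
position: [0.4692, -0.1602, 0.1212]
ee_rot: [0.0, 0.976, 0.218, -0.0]
contact_force: [0.9, 0.8, 0.8]
width: 0.0512
```

```bash
python3 - <<'E'
from h import *
p=eyes.get_image('wrist'); save(p,'w9.png')
p=eyes.get_image('scene'); b=(200,290,215,285)
cv2.imwrite('pics/scene9c.png',cv2.resize(p['color'][b[0]:b[1],b[2]:b[3],::-1],None,fx=6,fy=6,interpolation=cv2.INTER_CUBIC))
E
```

```text
(no output)
```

View pics/w9.png

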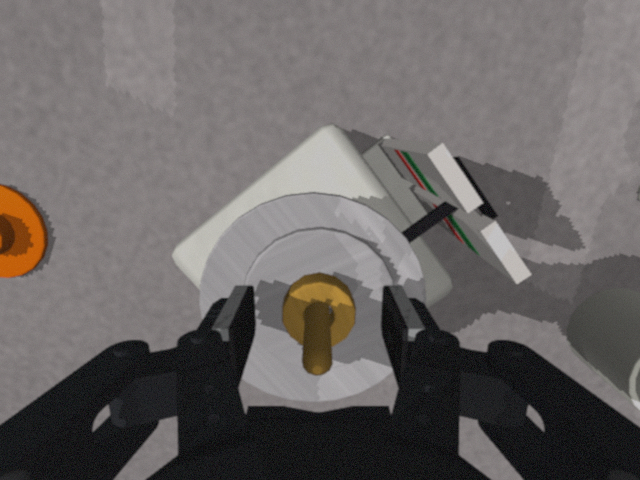

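View pics/scene9c.png

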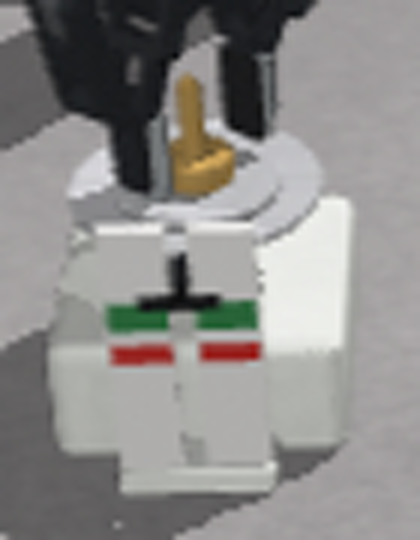

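Released: the ring lies flat over the spindle and the pointer is just above the green band. Next I fetch the ring near (0.629, 0.135).

Call:
send_rows(deltas=[{"dp": [0,0,0.2],"rotation": [0,0,0]},{"dp": [0,0,0.5],"rotation": [0,0,0]},{"dp": [0,0,0.8],"rotation": [0,0,0]},{"dp": [0,0,1],"rotation": [0,0,0]}])

```text
clock: 10.92
position: [0.4701, -0.1606, 0.2443]
ee_rot: [0.001, 0.976, 0.218, 0.001]
contact_force: [0.5, -0.0, 0.9]
width: 0.051
```

Call:
send_rows(deltas=[{"dp": [0.15,0.25,0],"rotation": [0,0,0]},{"dp": [0.3,0.5,0],"rotation": [0,0,0]},{"dp": [0.45,0.75,0],"rotation": [0,0,0]},{"dp": [0.55,1,0],"rotation": [0,0,0]}])

```text
clock: 11.25
position: [0.5367, -0.0391, 0.2416]
ee_rot: [0.0, 0.976, 0.217, 0.001]
contact_force: [0.9, -0.4, -0.8]
width: 0.0511
```

Call:
send_rows(deltas=[{"dp": [0.15,0.25,-0.1],"rotation": [0,0,0]},{"dp": [0.3,0.5,-0.2],"rotation": [0,0,0]},{"dp": [0.45,0.75,-0.3],"rotation": [0,0,0]},{"dp": [0.55,1,-0.4],"rotation": [0,0,0]}])

```text
clock: 11.58
position: [0.6028, 0.0814, 0.1927]
ee_rot: [0.0, 0.976, 0.218, 0.001]
contact_force: [1.1, -0.2, 0.5]
width: 0.0512
```

Call:
send_rows(deltas=[{"dp": [0.1,0.2,-0.2],"rotation": [0,0,0]},{"dp": [0.23,0.43,-0.4],"rotation": [0,0,0]},{"dp": [0.23,0.43,-0.6],"rotation": [0,0,0]},{"dp": [0.23,0.43,-0.6],"rotation": [0,0,0]},{"dp": [0.23,0.43,-0.6],"rotation": [0,0,0]},{"dp": [0.23,0.43,-0.6],"rotation": [0,0,0]}])

```text
clock: 12.08
position: [0.6292, 0.1308, 0.1222]
ee_rot: [0.0, 0.976, 0.217, 0.0]
contact_force: [0.1, 0.1, -0.1]
width: 0.0513
```

```bash
python3 ringfit.py w10
```

```text
12.0833 [0.6292 0.1308 0.1222] [3.000e-04 9.761e-01 2.174e-01 4.000e-04] [ 0.06  0.14 -0.15] 0.05125017479518217
[314.13026572 240.51134154] [ 291  217   47   47 1543] ztop 0.01944013164782577
hub [0.6294 0.1339] 0.9373223736832252 hub-TCP [0.0002 0.0031] shares/.12 [0.002 0.026]
disc (array([0.62944727, 0.13414487]), np.float64(0.9528486528486528))
```

View pics/w10.png

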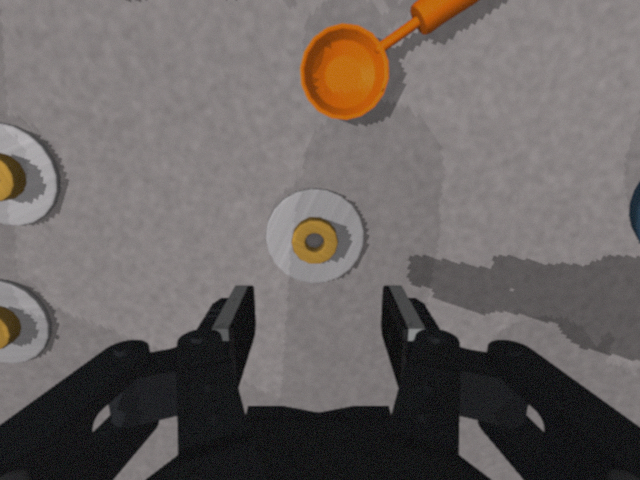

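Picture: a steel/brass ring sits at (314,240) below the jaws, and the spoon is clear of them.

Call:
send_rows(deltas=[{"dp": [-0.008,0.021,-0.3],"rotation": [0,0,0]},{"dp": [-0.008,0.021,-0.55],"rotation": [0,0,0]},{"dp": [-0.008,0.021,-0.7],"rotation": [0,0,0]},{"dp": [-0.008,0.021,-0.77],"rotation": [0,0,0]},{"dp": [-0.008,0.021,-0.77],"rotation": [0,0,0]},{"dp": [-0.008,0.021,-0.77],"rotation": [0,0,0]}])

```text
clock: 12.63
position: [0.629, 0.1334, 0.0304]
ee_rot: [0.0, 0.976, 0.217, 0.001]
contact_force: [0.8, -0.6, -0.1]
width: 0.0514
```

Call:
send_rows(deltas=[{"dp": [0,0,0],"rotation": [0,0,0]},{"dp": [0,0,0],"rotation": [0,0,0]},{"dp": [0,0,0],"rotation": [0,0,0]},{"dp": [0,0,0],"rotation": [0,0,0]},{"dp": [0,0,0],"rotation": [0,0,0]},{"dp": [0,0,0],"rotation": [0,0,0]},{"dp": [0,0,0],"rotation": [0,0,0]},{"dp": [0,0,0],"rotation": [0,0,0]}], fingers=1, grip_force=40)

```text
clock: 13.3
position: [0.6295, 0.1338, 0.0314]
ee_rot: [0.001, 0.976, 0.218, 0.002]
contact_force: [0.1, -0.3, 5.1]
width: 0.0269
```

Call:
send_rows(deltas=[{"dp": [0,0,0.2],"rotation": [0,0,0]},{"dp": [0,0,0.5],"rotation": [0,0,0]},{"dp": [0,0,0.8],"rotation": [0,0,0]},{"dp": [0,0,1],"rotation": [0,0,0]},{"dp": [0,0,1],"rotation": [0,0,0]},{"dp": [0,0,1],"rotation": [0,0,0]}])

```text
clock: 13.8
position: [0.6289, 0.1341, 0.1513]
ee_rot: [0.0, 0.976, 0.218, 0.002]
contact_force: [-0.8, 0.6, -3.2]
width: 0.0267
```

```bash
python3 held.py w11
```

```text
13.85 [0.6275 0.1339 0.1492] [1.000e-04 9.760e-01 2.177e-01 2.000e-04] [-0.23  0.39 -2.52] 0.02664134113907835
[317.99186779 304.20671563] [ 284  268   69   73 3812] ztop-TCP [-0.01118588 -0.0102431 ]
hub [0.6282 0.1342] 0.9037316954751792 hub-TCP [0.0007 0.0003] to spindle [-0.1608 -0.2942]
```

View pics/w11.png

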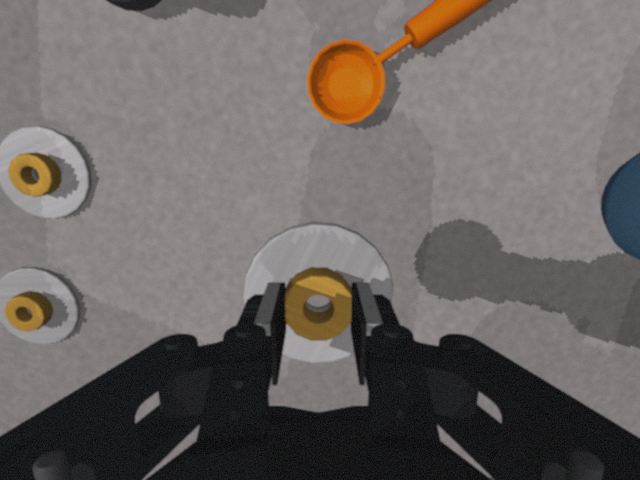

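Call:
send_rows(deltas=[{"dp": [-0.1,-0.2,0.2],"rotation": [0,0,0]},{"dp": [-0.25,-0.45,0.4],"rotation": [0,0,0]},{"dp": [-0.4,-0.7,0.5],"rotation": [0,0,0]},{"dp": [-0.55,-1,0.5],"rotation": [0,0,0]}])

```text
clock: 14.18
position: [0.5618, 0.0138, 0.2097]
ee_rot: [0.0, 0.976, 0.219, 0.001]
contact_force: [1.6, -1.0, -2.2]
width: 0.0268
```

Call:
send_rows(deltas=[{"dp": [-0.15,-0.25,0],"rotation": [0,0,0]},{"dp": [-0.3,-0.5,0],"rotation": [0,0,0]},{"dp": [-0.45,-0.75,0],"rotation": [0,0,0]},{"dp": [-0.55,-1,0],"rotation": [0,0,0]}])

```text
clock: 14.52
position: [0.4923, -0.1065, 0.2066]
ee_rot: [-0.001, 0.976, 0.218, -0.003]
contact_force: [-0.6, 0.2, -1.8]
width: 0.0268
```

Call:
send_rows(deltas=[{"dp": [-0.12,-0.2,0],"rotation": [0,0,0]},{"dp": [-0.25,-0.45,0],"rotation": [0,0,0]},{"dp": [-0.25,-0.45,0],"rotation": [0,0,0]},{"dp": [-0.25,-0.45,0],"rotation": [0,0,0]},{"dp": [-0.25,-0.45,0],"rotation": [0,0,0]},{"dp": [-0.25,-0.45,0],"rotation": [0,0,0]}])

```text
clock: 15.02
position: [0.4658, -0.159, 0.2079]
ee_rot: [-0.001, 0.976, 0.218, -0.001]
contact_force: [1.0, 0.3, -1.4]
width: 0.0268
```

```bash
sed -i 's/.0284/.0295/; s/\[.4674,-.1600\]/[.4667,-.1606]/' held.py; python3 held.py w12
```

```text
15.0667 [ 0.466  -0.159   0.2081] [-6.000e-04  9.759e-01  2.183e-01 -4.000e-04] [ 0.33  0.69 -0.92] 0.026614073531198844
[317.98740488 304.24639202] [ 284  268   69   73 3811] ztop-TCP [-0.01350076 -0.01253847]
hub [ 0.4653 -0.1587] 0.8891195514318136 hub-TCP [-0.0007  0.0003] to spindle [ 0.0014 -0.0019]
```

Call:
send_rows(deltas=[{"dp": [0.01,-0.013,-0.1],"rotation": [0,0,0]},{"dp": [0.01,-0.013,-0.17],"rotation": [0,0,0]},{"dp": [0.01,-0.013,-0.22],"rotation": [0,0,0]},{"dp": [0.01,-0.013,-0.25],"rotation": [0,0,0]},{"dp": [0.01,-0.013,-0.27],"rotation": [0,0,0]},{"dp": [0.01,-0.013,-0.29],"rotation": [0,0,0]},{"dp": [0.01,-0.013,-0.29],"rotation": [0,0,0]},{"dp": [0.01,-0.013,-0.29],"rotation": [0,0,0]}])

```text
clock: 15.73
position: [0.4672, -0.1617, 0.1742]
ee_rot: [0.0, 0.976, 0.218, 0.0]
contact_force: [0.4, -0.5, -2.6]
width: 0.0272
```

```bash
cat > crop.py <<'E'
from h import *
import sys
p=eyes.get_image('wrist'); save(p,sys.argv[1]+'.png')
cv2.imwrite("pics/"+sys.argv[1]+"c.png",cv2.resize(p["color"][250:350,260:380,::-1],None,fx=6,fy=6,interpolation=cv2.INTER_CUBIC))
E
python3 held.py w13; python3 crop.py w13b
```

```text
15.7833 [ 0.4673 -0.1617  0.1743] [2.000e-04 9.760e-01 2.176e-01 2.000e-04] [ 0.7   0.13 -2.17] 0.0266540688554332
[318.03860198 304.23839332] [ 284  268   69   73 3834] ztop-TCP [-0.01343653 -0.01252908]
hub [ 0.4667 -0.1615] 0.889144385026738 hub-TCP [-0.0006  0.0003] to spindle [0.     0.0009]
```

View pics/w13bc.png

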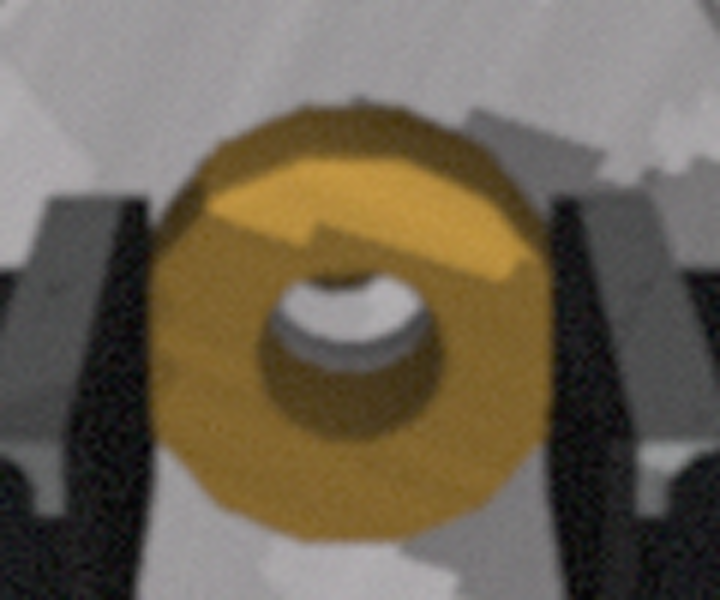

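Call:
send_rows(deltas=[{"dp": [0,0.007,0],"rotation": [0,0,0]},{"dp": [0,0.007,-0.015],"rotation": [0,0,0]},{"dp": [0,0.007,-0.03],"rotation": [0,0,0]},{"dp": [0,0.007,-0.045],"rotation": [0,0,0]},{"dp": [0,0.007,-0.06],"rotation": [0,0,0]},{"dp": [0,0.007,-0.075],"rotation": [0,0,0]},{"dp": [0,0.007,-0.075],"rotation": [0,0,0]}])

```text
clock: 16.42
position: [0.4668, -0.1607, 0.1645]
ee_rot: [-0.0, 0.976, 0.218, -0.0]
contact_force: [0.3, 0.3, -1.6]
width: 0.0267
```

```bash
python3 crop.py w14
```

```text
(no output)
```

View pics/w14c.png

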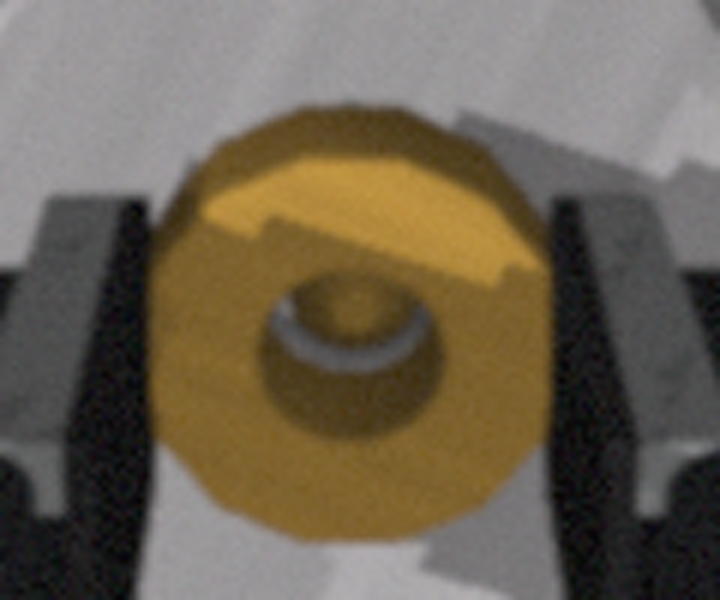

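Tip centred at crop (353,312). I continue down.

Call:
send_rows(deltas=[{"dp": [0,0,-0.025],"rotation": [0,0,0]},{"dp": [0,0,-0.05],"rotation": [0,0,0]},{"dp": [0,0,-0.075],"rotation": [0,0,0]},{"dp": [0,0,-0.1],"rotation": [0,0,0]},{"dp": [0,0,-0.125],"rotation": [0,0,0]},{"dp": [0,0,-0.15],"rotation": [0,0,0]},{"dp": [0,0,-0.17],"rotation": [0,0,0]},{"dp": [0,0,-0.17],"rotation": [0,0,0]}])

```text
clock: 17.13
position: [0.4667, -0.1606, 0.144]
ee_rot: [-0.0, 0.976, 0.218, -0.0]
contact_force: [-0.2, -1.0, -1.8]
width: 0.0266
```

Call:
send_rows(deltas=[{"dp": [0,0,-0.015],"rotation": [0,0,0]},{"dp": [0,0,-0.03],"rotation": [0,0,0]},{"dp": [0,0,-0.045],"rotation": [0,0,0]},{"dp": [0,0,-0.055],"rotation": [0,0,0]},{"dp": [0,0,-0.055],"rotation": [0,0,0]},{"dp": [0,0,-0.055],"rotation": [0,0,0]}])

```text
clock: 17.63
position: [0.4672, -0.1609, 0.1381]
ee_rot: [0.0, 0.976, 0.218, 0.0]
contact_force: [-0.4, -0.3, -1.1]
width: 0.0271
```

```bash
cat > sc.py <<'E'
from h import *
import sys
p=eyes.get_image('scene'); b=(200,290,215,285)
cv2.imwrite('pics/%s.png'%sys.argv[1],cv2.resize(p['color'][b[0]:b[1],b[2]:b[3],::-1],None,fx=6,fy=6,interpolation=cv2.INTER_CUBIC))
s=monitor.get_state(); print(s["clock"],s["position"],s["contact_force"])
E
python3 sc.py sc15
```

```text
17.6833 [ 0.46719004 -0.16087488  0.13814769] [ 0.82055953 -0.32611926 -0.88057248]
```

View pics/sc15.png

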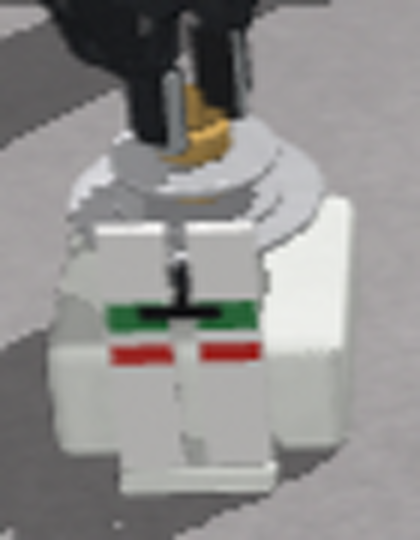

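Call:
send_rows(deltas=[{"dp": [0,0,-0.015],"rotation": [0,0,0]},{"dp": [0,0,-0.03],"rotation": [0,0,0]},{"dp": [0,0,-0.035],"rotation": [0,0,0]},{"dp": [0,0,-0.035],"rotation": [0,0,0]},{"dp": [0,0,-0.035],"rotation": [0,0,0]}])

```text
clock: 18.1
position: [0.4672, -0.1609, 0.1339]
ee_rot: [0.0, 0.976, 0.218, 0.0]
contact_force: [-0.0, -0.4, -0.4]
width: 0.0266
```

Call:
send_rows(deltas=[{"dp": [0,0,0],"rotation": [0,0,0]},{"dp": [0,0,0],"rotation": [0,0,0]},{"dp": [0,0,0],"rotation": [0,0,0]},{"dp": [0,0,0],"rotation": [0,0,0]},{"dp": [0,0,0],"rotation": [0,0,0]},{"dp": [0,0,0],"rotation": [0,0,0]}], fingers=-0.2)

```text
clock: 18.6
position: [0.467, -0.1608, 0.1338]
ee_rot: [0.0, 0.976, 0.218, -0.0]
contact_force: [0.0, -0.7, 0.5]
width: 0.0512
```

Call:
send_rows(deltas=[{"dp": [0,0,0.2],"rotation": [0,0,0]},{"dp": [0,0,0.5],"rotation": [0,0,0]},{"dp": [0,0,0.8],"rotation": [0,0,0]},{"dp": [0,0,1],"rotation": [0,0,0]},{"dp": [0,0,1],"rotation": [0,0,0]},{"dp": [0,0,1],"rotation": [0,0,0]}])

```text
clock: 19.1
position: [0.4678, -0.1611, 0.2553]
ee_rot: [0.001, 0.976, 0.218, 0.001]
contact_force: [0.5, 0.8, -0.6]
width: 0.0514
```

```bash
python3 sc.py sc16; python3 - <<'E'
from h import *
import pickle
p=eyes.get_image('wrist'); save(p,'w16.png'); pickle.dump(p,open('w16.pkl','wb'))
C=cloud(p)
# heights: pan annulus and ring discs
r=np.hypot(C[...,0]-.464,C[...,1]+.1594)
for a,b in ((.038,.047),(.02,.03)):
    z=C[...,2][(r>a)&(r<b)]; z=z[(z>.06)&(z<.16)]; print(a,b,np.percentile(z,[10,30,50,70,90]).round(4))
p=eyes.get_image('scene'); save(p,'scene16.png')
E
```

```text
19.15 [ 0.46683291 -0.16065627  0.25374747] [ 0.10518043  0.59884972 -0.81940738]
0.038 0.047 [0.0864 0.087  0.0873 0.0877 0.0882]
0.02 0.03 [0.1085 0.1089 0.1093 0.1096 0.1101]
```

View pics/sc16.png

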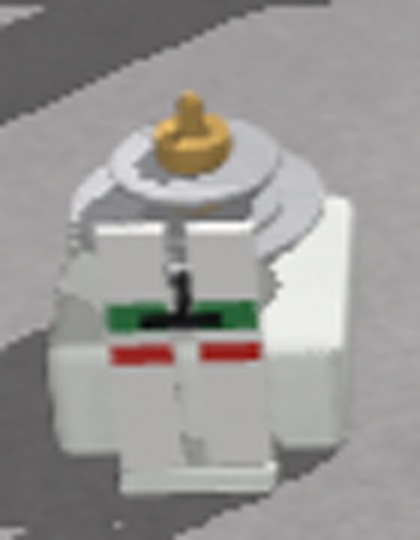

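View pics/w16.png

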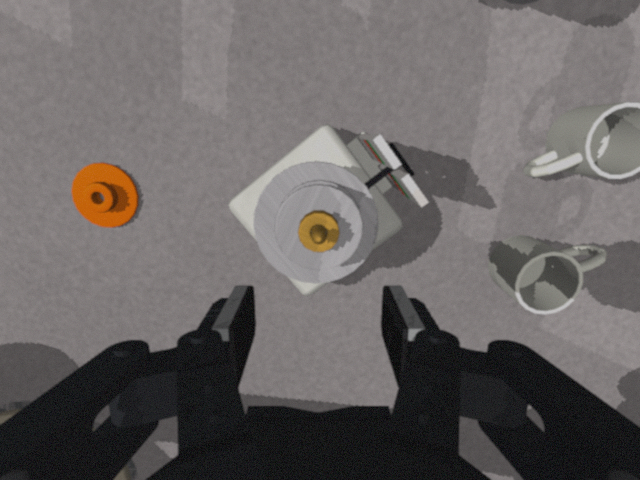

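View pics/scene16.png

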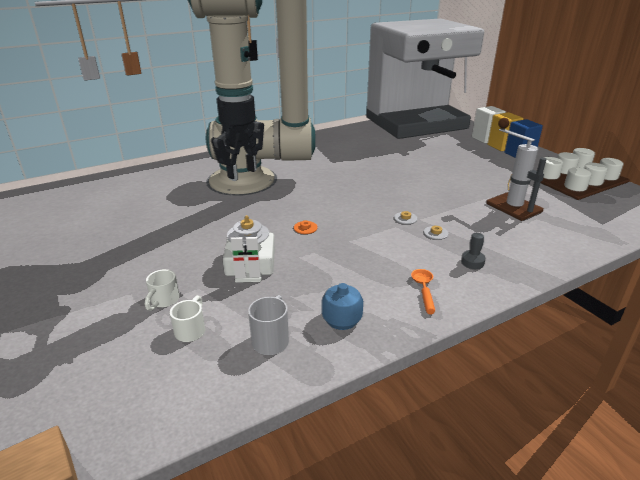

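The pointer bar is inside the green band at crop (180,320), clear of red. Pan height 87 mm means about 28 mm of travel, and the upper disc top is 22 mm above the pan, as it should be for two seated rings. One still second to confirm it is at rest, then I hand in.

Call:
send_rows(deltas=[{"dp": [0,0,0],"rotation": [0,0,0]},{"dp": [0,0,0],"rotation": [0,0,0]},{"dp": [0,0,0],"rotation": [0,0,0]},{"dp": [0,0,0],"rotation": [0,0,0]},{"dp": [0,0,0],"rotation": [0,0,0]},{"dp": [0,0,0],"rotation": [0,0,0]},{"dp": [0,0,0],"rotation": [0,0,0]},{"dp": [0,0,0],"rotation": [0,0,0]}])

```text
clock: 19.92
position: [0.4671, -0.1608, 0.2539]
ee_rot: [0.0, 0.976, 0.218, 0.0]
contact_force: [-0.6, -0.9, 1.3]
width: 0.0512
```

```bash
python3 - <<'E'
from h import *
p=eyes.get_image('wrist'); C=cloud(p)
r=np.hypot(C[...,0]-.464,C[...,1]+.1594)
for a,b in ((.038,.047),(.02,.03)):
    z=C[...,2][(r>a)&(r<b)]; z=z[(z>.06)&(z<.16)]; print(np.percentile(z,[10,50,90]).round(4))
print(manip.sign_off())
E
```

```text
[0.0864 0.0873 0.0882]
[0.1084 0.1093 0.1101]
the job is handed in; nothing more can be done
None
```

The scale is trimmed. Two steel/brass rings are over the spindle and the pointer stands in the green band. I handed the job in at about 20 s, and the sign-off gave no verdict.

- **Rings:** the two I used lay nearest the scale. The other two stay untouched on the counter, and so does the orange look-alike.
- **Pan travel:** the wrist depth image puts the pan about 87 mm above the counter, so it has sunk about 28 mm. The same camera reads about 2 mm high on known heights, so the true travel may be nearer 30 mm. Either value is inside the 25–37.5 mm band.
- **Seating:** the upper ring's disc top is 22 mm above the pan, which is what two flat, fully seated rings should measure. Both heights were the same about 0.8 s later, so the pan is at rest.
- **Forces:** wrist readings stayed within about 3.5 N while lowering the rings over the spindle. They reached about 6 N when the fingertips pressed lightly on the ring discs at the counter.
- **Surroundings:** the bystanders look unmoved in the last scene picture, and the gripper stands clear above the scale.

Two checks disagreed slightly. Wrist-camera readings of the same ring differed by about 1 mm between far and close views, and TCP readings wandered by 1–2 mm. I corrected for both by sighting the spindle tip through each ring's hole before lowering.

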